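Load the board dryer and start its cycle

TASK

Get the board dryer going: push the three leaning wooden boards upright and flat against the dock's backstop, then take the metal stop block out of its stand and set it down gently, standing upright, in the gap between the boards and the dock's low front lip, so that they stay up. Only once the block is in place, press the keys of the control box fully down, one at a time: the square key, then the round key, then the long bar key. Do not press the cross-shaped key, and leave the bowl, the bottle and the jug standing where they are.

Things in the scene. Friction and masses are not known exactly. Their poses are not given: they have to be found in the camera images.
- dock: Board dryer dock, fixed, on the left or right of the bench (control box on the other side): grey base plate 170 (x) x 190 (y) mm, 10 mm thick, its top being the floor. Origin under the plate's centre, x from front lip to backstop, z up. Two posts, diameter 10, at x=-33, y=+66 and -66, top z=85, on which the boards lean. Low fences along y=+84 and -84, top z=30.
- backstop (a point): Middle of the foot of the backstop's front face: dock x=+62 mm, z=+10 (floor). The backstop is a wall 170 mm wide, 12 thick, top at z=115. Axes as the dock's.
- bay (a point): Place for the stop block: point on the dock's floor, dock x=-19.5 mm, midway between the front lip's inner face (dock x=-47; lip 100 long along y, 8 thick, 14 high above the floor) and the face of the front board once all boards are upright against the backstop; that gap is then 55 mm. Axes as the dock's.
- board_front: Wooden board nearest the lip, 18 thick (x) x 140 wide (y) x 110 high (z) mm, 190 g, loose. Origin at the centre of its lower edge face, z up along the board, x through its thickness towards the backstop. At the start the three boards lean about 25 degrees towards the lip, feet at the backstop, resting on the posts; once upright they stand by themselves.
- board_mid: Middle board, the same as board_front. A finger that still bears down on a board's face while it draws back can pull it over again: lift it slightly and withdraw slowly.
- board_rear: Board nearest the backstop, the same as board_front.
- stop_block: Metal stop block with a rubber foot, 45 (x) x 60 (y) x 90 (z) mm, 0.3 to 0.65 kg. Origin at the centre of its underside, z up. It starts upright in the stand; in the bay its x must lie along the dock's x (either way round), as its 60 mm side does not fit the gap.
- stand: Parking stand of the block, fixed: base 100 x 100 x 6 mm; origin under its centre, z up, axes about as the block's. Two walls 60 long (x), 6 thick, inner faces at y=+38 and -38, top z=100, stand 8 mm from the block's 45 mm wide sides: no room for a finger. Low lips at x=+31 and -31 (5 thick, top z=16). The block's 60 mm wide sides (+x, -x) are open to the fingers.
- control_box: Control box, fixed, 170 (x) x 180 (y) x 40 (z) mm, origin under its centre, z up. Four white keys at x=+37 or -37, y=+39 or -39 mm; which sits where varies. Each key is 12 mm proud of its black surround, goes 8 mm down against a spring (1 N at first, 5 N at the bottom) and springs back.
- top_square (a point): Centre of the top face of the square key (34 x 34 mm); moves with the key; 55 mm above the bench when up.
- top_round (a point): Centre of the top face of the round key (diameter 36 mm), 55 mm above the bench when up.
- top_bar (a point): Centre of the top face of the long bar key (20 (x) x 56 (y) mm), 55 mm above the bench when up.
- top_cross (a point): Centre of the top face of the cross-shaped key (42 x 42 mm, arms 13 mm wide), 55 mm above the bench when up. Not to be pressed.
- key_square (a joint): Travel of the square key in m: 0 up, 0.008 fully down.
- key_round (a joint): Travel of the round key in m: 0 up, 0.008 fully down.
- key_bar (a joint): Travel of the bar key in m: 0 up, 0.008 fully down.
- key_cross (a joint): Travel of the cross key in m: 0 up, 0.008 fully down.
- bowl: White bowl, 96 mm across, 50 high, loose; origin under its centre.
- bottle: Amber bottle, diameter 58, 150 mm high, loose; origin under its centre.
- jug: Clear open jug, 72 mm across the rim, 110 high, loose; origin under its centre. All other things (lidded box, tubs, steamer, wooden tray, chopping block, spoon) are fixed along the back and sides (x above 0.75 m or y beyond 0.52 m either way, up to 0.20 m high; the spoon lies flat at x=0.2, y=0.5).
There are look-alikes about, which are no part of the job. Of the things like the stop_block, leave any that is turquoise; of the rest the smaller one is meant.

How it is judged:
On the way, in this order (a step that is already met when the one before it is completed fails the run):
1. the three boards are upright against the backstop (angle between each of board_front, board_mid, board_rear's own z axis and vertical below 0.09 rad and x of board_front in the frame of backstop between -0.054 and -0.036 m and z of board_front in the frame of backstop between -0.005 and 0.008 m and y of board_front in the frame of backstop between -0.025 and 0.025 m and angle between the x axis of each of board_front, board_mid, board_rear and the x axis of dock, either way round below 0.1 rad and x of board_mid in the frame of backstop between -0.036 and -0.018 m and z of board_mid in the frame of backstop between -0.005 and 0.008 m and y of board_mid in the frame of backstop between -0.025 and 0.025 m and x of board_rear in the frame of backstop between -0.018 and 0 m and z of board_rear in the frame of backstop between -0.005 and 0.008 m and y of board_rear in the frame of backstop between -0.025 and 0.025 m), for 0.2 s.
2. the stop block stands in the bay, let go, the boards upright (all of step 1 and horizontal distance between stop_block and bay below 0.025 m and angle between stop_block's own z axis and vertical below 0.08 rad and z of stop_block in the frame of bay below 0.006 m and x of stop_block in the frame of bay between -0.01 and 0.01 m and angle between the x axis of stop_block and the x axis of dock, either way round below 0.2 rad and contact force between the fingers and stop_block below 0.1 N), for 0.2 s.
3. the square key alone is pressed down (value of joint key_square above 0.005 m and value of joint each of key_round, key_bar, key_cross below 0.002 m and horizontal distance between stop_block and bay below 0.025 m and angle between stop_block's own z axis and vertical below 0.08 rad and z of stop_block in the frame of bay below 0.006 m and x of stop_block in the frame of bay between -0.01 and 0.01 m and angle between the x axis of stop_block and the x axis of dock, either way round below 0.2 rad), for 0.04 s.
4. the round key alone is pressed down (value of joint key_round above 0.005 m and value of joint each of key_square, key_bar, key_cross below 0.002 m and horizontal distance between stop_block and bay below 0.025 m and angle between stop_block's own z axis and vertical below 0.08 rad and z of stop_block in the frame of bay below 0.006 m and x of stop_block in the frame of bay between -0.01 and 0.01 m and angle between the x axis of stop_block and the x axis of dock, either way round below 0.2 rad), for 0.04 s.
5. the long bar key alone is pressed down (value of joint key_bar above 0.005 m and value of joint each of key_square, key_round, key_cross below 0.002 m and horizontal distance between stop_block and bay below 0.025 m and angle between stop_block's own z axis and vertical below 0.08 rad and z of stop_block in the frame of bay below 0.006 m and x of stop_block in the frame of bay between -0.01 and 0.01 m and angle between the x axis of stop_block and the x axis of dock, either way round below 0.2 rad), for 0.04 s.
At the end, for the whole second after the job is handed in: Boards within 0.09 rad of upright, feet within 9 mm of their place in the row at the backstop and 25 mm of its middle; block upright on the dock floor, let go, within 10 mm (x) and 25 mm of the bay point, squared to 0.2 rad; all at rest, keys up (all of step 2 and linear speed of each of board_front, board_mid, board_rear, stop_block below 0.02 m/s and value of joint each of key_square, key_round, key_bar, key_cross below 0.002 m); the robot touches nothing.
It fails at once if the cross key was pressed (over 3 mm) (value of joint key_cross above 0.003 m).
It fails at once if a key was pressed (over 3 mm) before the stop block stood in the bay (value of joint any of key_square, key_round, key_bar, key_cross above 0.003 m and horizontal distance between stop_block and bay above 0.04 m).
It fails at once if the stop block was dropped (falling free at over 0.5 m/s) (linear speed of stop_block above 0.5 m/s and contact force between the fingers and stop_block below 0.05 N).
It fails at once if the bowl, bottle or jug was shifted over 40 mm or tipped over (distance of any of bowl, bottle, jug from where it was at the start of the episode above 0.04 m or angle between any of bowl, bottle, jug's own z axis and vertical above 0.5 rad).
It also fails if it takes over 72 s, if anything falls off the work surface, if the arm or the gripper's body presses on something with over 40 N, if the wrist force passes 120 N, or if a joint passes its speed limit or range.

ROBOT

A 6-joint arm with a two-finger parallel gripper is mounted at the origin on the work surface. World frame = base frame: x ahead of the robot, y to its left, z up, the work surface at z = 0. Lengths are in m, angles in rad, forces in N, time in s.
With the tool pointing down it reaches from about 0.3 to 0.875 m from the base axis. Payload 6.4 kg.
Tool frame: the origin (TCP) lies at the very end of the fingers, on their centre line; the grasp point (between the pads) lies 19 mm behind it (ctrl.grip_point_offset is the z of the grasp point in the tool frame, in m); z points along the fingers, y is the direction in which the jaws open and shut (so a half turn about z gives the same grasp; the last joint's range is limited). The gripper opens to 85 mm and grips with 20 to 120 N. Pads are 22 mm wide; open, the fingers measure 114 mm over their backs; the gripper's body (76 mm by 85 mm) begins 54 mm behind the grasp point. The pads swing forward as they close: fully open they stand 13 mm farther back than shut.
Start: joints at [0.917, 0.181, 1.607, -0, 1.354, -0.206], TCP at [0.249, 0.518, 0.231] pointing down, gripper open.
Joint ranges: [-2.99, 2.99], [-0.89, 2.07], [0.3, 2.58], [-1.14, 4.28], [0, 2.63], [-3.12, 3.12]. Speed limits (rad/s): [2.57, 2.57, 3.01, 3.14, 3.14, 3.14].

INTERFACE

Orientations are given as a unit quaternion [w, x, y, z].
In Python, from bench import status, cams, ctrl gives the robot as it stands.
- The arm moves only by the shell command python3 -m handwheel 'ROWS'. ROWS is JSON, a list of rows, each an object with "grip": the finger opening in cm, from 0 to 8.54; "linear": the shift along the tool's x, y, z in cm, a list of three; "rotation": the turn, a rotation vector about the tool's x, y, z in degrees, a list of three. A call has 1 to 12 rows; each row is the pose to reach, as a shift and turn from the pose commanded when the call began, along the tool's axes at that moment; what a row does not reach only later rows make up. A row lasts 1/12 s, in which the tool goes at most 41.7 mm and 7.16 degrees, less where a joint would pass 70% of its speed; a pose out of reach is approached as far as the arm can. A call with a gripper value outside its range is refused whole. The fingers move at their own pace and stop on an object; the grip force is fixed at half the most. Time passes only in rows, so rows that repeat a pose let the fingers close. It gives the time, the measured TCP pose, the force and the opening at its end, in the units of the state.
- status.get_obs(): the state, without advancing time (a new reading comes with each control period).
- cams.camera(name): name is "scene" or "top" or "wrist"; returns the picture (384x512x3 uint8, red, green, blue); there is no depth.
- cams.camera_info(name): a dict with "fovy" (degrees; the focal length in pixels is half the picture's height over the tangent of half this angle, whatever the lens; pixels are square), "cx", "cy" (the principal point, pixels), "k1" (the pictures are not rectified: a ray, as slopes to the right and down, at radius r is drawn at 1 + k1 r^2 times it, then the intrinsics apply), "world_from_camera" (4x4, takes a point from camera to world coordinates); the wrist camera has in their place "mount" (4x4, takes a point from camera to tool coordinates, whose origin is the TCP and whose axes are the flange's). Camera axes: x right, y down, z forward; pixel columns grow to the right and rows downward; lengths in m; the calibration is good to about 2 mm. A picture is of the moment at which its call begins: read the wrist's pose just before it. camera_info takes no time and is no camera call.
- ctrl.hand_in(): hands the job in, once; it reports no verdict.
The state is a dict: "time_s": time; "q": joint angles; "dq": joint speeds; "joint_efforts": joint torques, N m; "eef_pos": TCP position; "eef_rot": TCP orientation; "wrist_force": force on the tool from outside, world axes, zero at the start; "torque": the same for the moment, N m; "opening": opening from 0.0 (shut) to 1.0 (fully open).
Only numpy, scipy, OpenCV 4.12 (cv2) and the standard library are available. Lean on these libraries where they do the work, as an engineer would, in place of code of your own. Each camera call takes 0.05 s, during which the arm holds its last target.

## Working session

There is one attempt and no reset: what is moved stays moved. The work goes in short steps, Python scripts to look and compute and a shell command to move; the robot and the scene stay as the last step left them, time stands still between calls to the robot, and variables do not carry over. Pictures are saved under pics/ and viewed, and the job is handed in when it is done.

```bash
ls; mkdir -p pics; python3 - <<'E'
from bench import status, cams, ctrl
import cv2
o=status.get_obs(); print(o['time_s'],o['eef_pos'],o['eef_rot'],o['opening'],ctrl.grip_point_offset)
for n in('scene','top','wrist'):
    im=cams.camera(n); cv2.imwrite(f'pics/{n}0.png',im[:,:,::-1]); print(n,cams.camera_info(n))
E
```

```text
pics
0.0 [0.2486059  0.51788502 0.23038864] [-3.69704341e-04  2.22044530e-01  9.75036145e-01 -7.78346026e-04] 0.9976330011462042 -0.0187
scene {'fovy': 47.62782710066266, 'cx': 259.07011012308595, 'cy': 187.54141148505198, 'k1': -0.02322595940045568, 'world_from_camera': array([[ 0.83625272,  0.47927061, -0.26642272,  0.80957671],
       [ 0.5483104 , -0.72547092,  0.41598997, -0.4190716 ],
       [ 0.00608983, -0.49395509, -0.86946609,  0.96109791],
       [ 0.        ,  0.        ,  0.        ,  1.        ]])}
top {'fovy': 48.66488215044905, 'cx': 260.39568876814195, 'cy': 191.28346236557744, 'k1': 0.029527137054086137, 'world_from_camera': array([[-0.00120025, -0.98077962,  0.19511508,  0.29543619],
       [-0.99986346, -0.00203868, -0.0163984 ,  0.02761283],
       [ 0.016481  , -0.19510812, -0.98064326,  1.1390883 ],
       [ 0.        ,  0.        ,  0.        ,  1.        ]])}
wrist {'fovy': 60.07569691009301, 'cx': 250.7689532735713, 'cy': 189.6330832565067, 'k1': -0.051813194425886736, 'mount': array([[-4.05162354e-04, -9.47246725e-01, -3.20505035e-01,
         8.30586306e-02],
       [ 9.99998475e-01,  1.60657442e-04, -1.73895544e-03,
         1.37116381e-03],
       [ 1.69871136e-03, -3.20505251e-01,  9.47245216e-01,
        -1.43484195e-01],
       [ 0.00000000e+00,  0.00000000e+00,  0.00000000e+00,
         1.00000000e+00]])}
```

View pics/scene0.png

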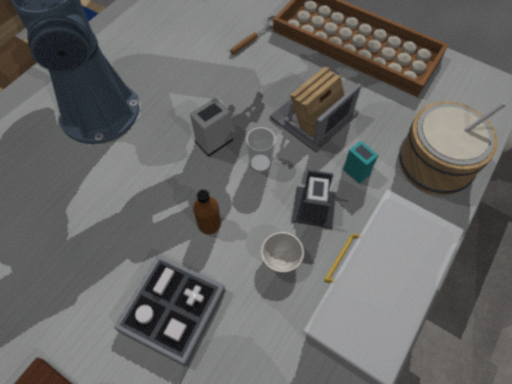

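View pics/top0.png

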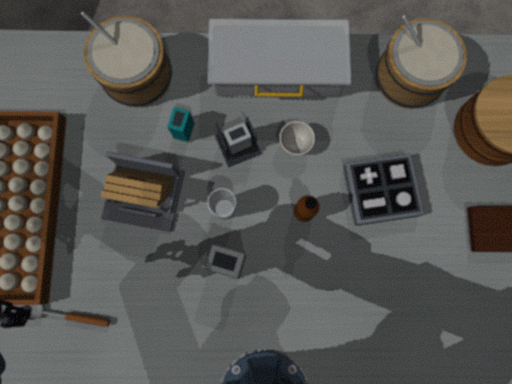

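View pics/wrist0.png

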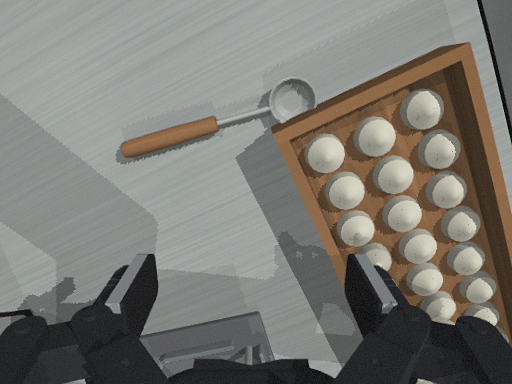

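```bash
cat > h.py <<'E'
import numpy as np, cv2
from scipy.spatial.transform import Rotation as R
from bench import status, cams, ctrl
def K(i,H=384): 
    f=H/2/np.tan(np.radians(i['fovy'])/2); return f,i['cx'],i['cy'],i['k1']
def tcp(o=None):
    o=o or status.get_obs(); T=np.eye(4); q=np.array(o['eef_rot']); T[:3,:3]=R.from_quat(q[[1,2,3,0]]).as_matrix(); T[:3,3]=o['eef_pos']; return T
def wfc(n,T=None):
    i=cams.camera_info(n)
    return i, (i['world_from_camera'] if n!='wrist' else (tcp() if T is None else T)@i['mount'])
def pix2(n,uv,z,T=None):
    i,W=wfc(n,T); f,cx,cy,k=K(i); out=[]
    for u,v in np.atleast_2d(uv):
        d=np.array([(u-cx)/f,(v-cy)/f]); s=d.copy()
        for _ in range(20): s=d/(1+k*(s@s))
        r=W[:3,:3]@np.array([*s,1]); out.append(W[:3,3]+r*(z-W[2,3])/r[2])
    return np.array(out)
def proj(n,P,T=None):
    i,W=wfc(n,T); f,cx,cy,k=K(i)
    p=(np.atleast_2d(P)-W[:3,3])@W[:3,:3]; s=p[:,:2]/p[:,2:]; s=s*(1+k*(s**2).sum(1,keepdims=True))
    return s*f+[cx,cy]
def crop(im,u0,v0,u1,v1,s,fn):
    c=cv2.resize(im[v0:v1,u0:u1,::-1],None,fx=s,fy=s,interpolation=cv2.INTER_CUBIC); cv2.imwrite(fn,c)
def mk(x,y,z,yaw):
    T=np.eye(4);T[:3,:3]=R.from_euler('z',yaw).as_matrix();T[:3,3]=[x,y,z];return T
def tr(T,P): return np.atleast_2d(P)@T[:3,:3].T+T[:3,3]
def tool(p): # world point -> current tool frame cm
    T=tcp(); return (T[:3,:3].T@(np.array(p)-T[:3,3]))*100
E
python3 - <<'E'
from h import *
a=cv2.imread('pics/top0.png')[:,:,::-1]
crop(a,90,90,330,290,3.2,'pics/topc.png')
crop(a,330,140,440,240,6,'pics/topk.png')
E
```

```text
(no output)
```

View pics/topc.png

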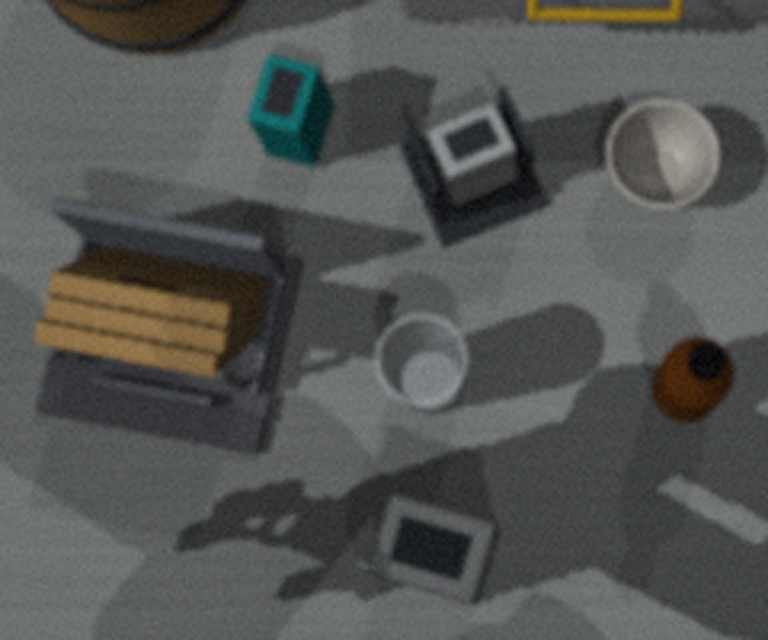

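View pics/topk.png

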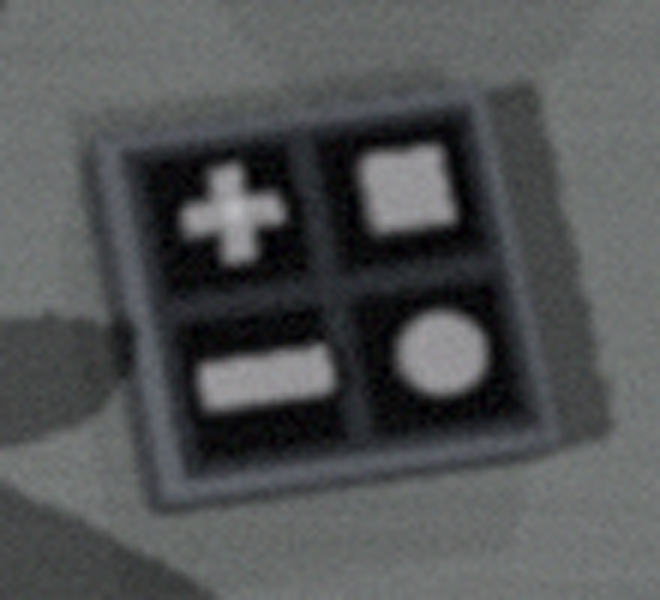

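```bash
python3 - <<'E'
from h import *
a=cv2.imread('pics/scene0.png')[:,:,::-1]
crop(a,260,60,380,150,6.6,'pics/scd.png')
crop(a,280,135,390,235,6,'pics/scb.png')
a=cv2.imread('pics/top0.png')[:,:,::-1]
crop(a,95,145,195,235,8,'pics/td.png')
E
```

```text
(no output)
```

View pics/scd.png

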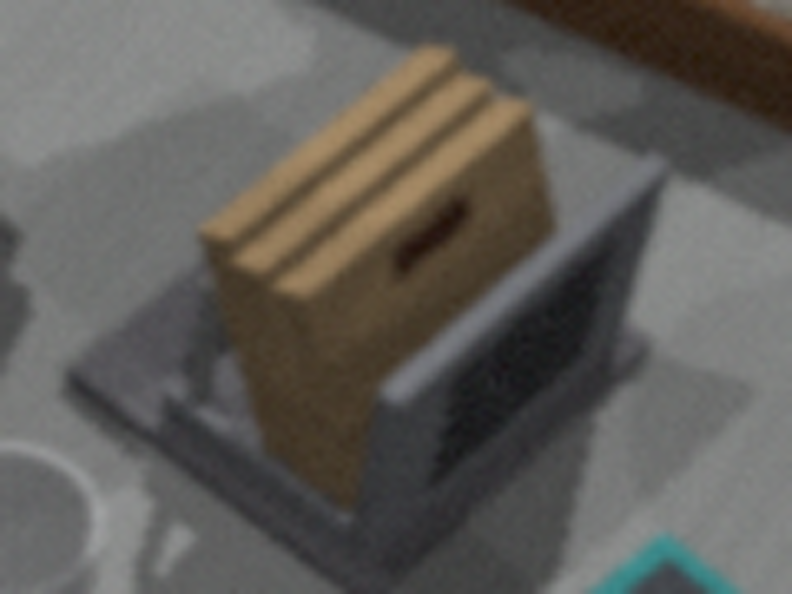

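View pics/scb.png

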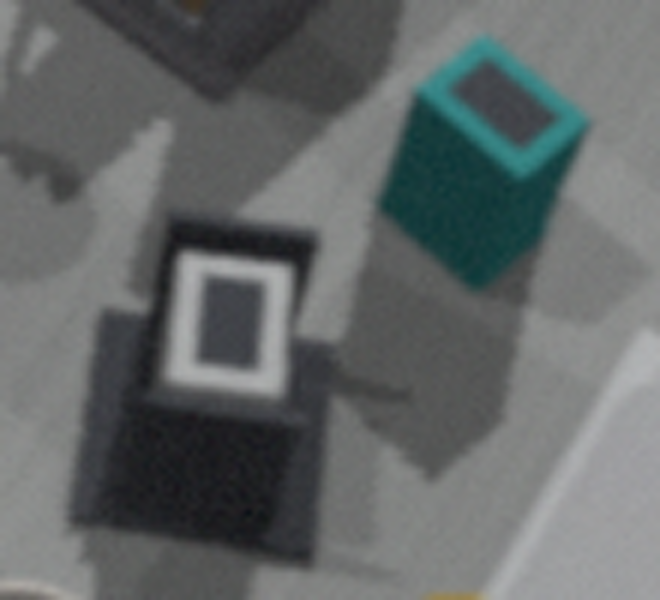

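View pics/td.png

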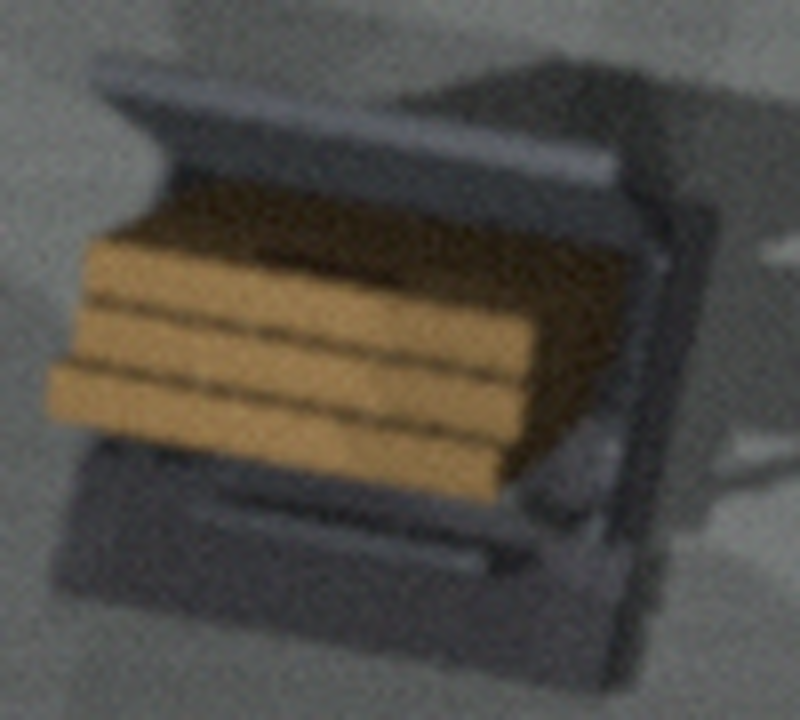

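```bash
cat > fit.py <<'E'
from h import *
from scipy.optimize import least_squares
def fit(obs,x0,zoff=0):
    # obs: list (cam,(u,v),P)
    def f(p):
        T=mk(p[0],p[1],zoff,p[2]); return np.concatenate([(proj(c,tr(T,P))[0]-uv) for c,uv,P in obs])
    r=least_squares(f,x0,loss='soft_l1'); print(r.x, np.degrees(r.x[2])); print(np.round(r.fun.reshape(-1,2),1).tolist()); return r.x
def c(U,V,s,u0,v0): return np.array([u0+(U+.5)/s-.5, v0+(V+.5)/s-.5])
E
python3 - <<'E'
from fit import *
t=lambda U,V:c(U,V,8,95,145); s=lambda U,V:c(U,V,6.6,260,60)
m=.001
D=[('top',t(52,595),(-.085,.095,0)),('top',t(615,695),(-.085,-.095,0)),('top',t(718,205),(.085,-.095,.01)),('top',t(95,58),(.074,.085,.115)),('top',t(100,90),(.062,.085,.115)),('top',t(612,180),(.062,-.085,.115)),('top',t(620,150),(.074,-.085,.115)),
('top',t(200,518),(-.055,.05,.024)),('top',t(487,572),(-.055,-.05,.024)),
('scene',s(70,375),(-.085,-.095,.01)),('scene',s(395,400),(.074,-.085,.115)),('scene',s(380,382),(.062,-.085,.115)),('scene',s(665,165),(.074,.085,.115)),('scene',s(650,155),(.062,.085,.115)),('scene',s(650,350),(.085,.095,.005))]
d=fit(D,[.5,.25,-.15])
for Tn in ['top','scene']: fit([o for o in D if o[0]==Tn],[.5,.25,-.15])
t=lambda U,V:c(U,V,3.2,90,90); s=lambda U,V:c(U,V,6,280,135)
x,y,z=.0225,.03,.096
B=[('top',t(428,145),(x,y,z)),('top',t(492,105),(x,-y,z)),('top',t(515,148),(-x,-y,z)),('top',t(455,182),(-x,y,z)),
('scene',s(178,250),(-x,y,z)),('scene',s(298,258),(x,y,z)),('scene',s(285,398),(x,-y,z)),('scene',s(162,385),(-x,-y,z))]
print('block');fit(B,[.6,.05,.5])
S=[('top',t(402,150),(.05,.05,.006)),('top',t(445,243),(-.05,.05,.006)),('top',t(552,200),(-.05,-.05,.006)),
('scene',s(105,308),(-.05,.05,.006)),('scene',s(70,525),(-.05,-.05,.003)),('scene',s(312,565),(.05,-.05,.003)),('scene',s(338,342),(.05,.05,.006))]
fit(S,[.6,.05,.5])
k=lambda U,V:c(U,V,6,330,140)
KP={'cross':(234,214),'square':(410,190),'bar':(266,378),'round':(443,353)}
for n,p in KP.items(): print(n,pix2('top',k(*p),.055).round(4))
t=lambda U,V:c(U,V,3.2,90,90)
for n,p,z in[('bowl rim',(663,152),.05),('jug rim',(422,360),.11),('bottle top',(708,360),.15),('decoy',(435,548),.1),('turq',(288,90),.09)]: print(n,pix2('top',t(*p),z).round(3))
E
```

```text
[ 0.51310553  0.32342297 -0.18349727] -10.513619110790204
[[0.9, -0.4], [0.3, -0.0], [0.6, -0.4], [-0.4, -1.2], [-2.3, -0.6], [1.2, 0.5], [1.3, -0.3], [-1.1, -0.0], [0.4, 0.1], [-1.7, -1.8], [0.2, 0.2], [-1.3, 0.3], [1.1, -1.3], [-0.4, -2.2], [0.4, -1.9]]
[ 0.51242837  0.32417719 -0.18038822] -10.335483795339485
[[0.6, -0.0], [0.2, 0.2], [0.3, -0.2], [-0.9, -0.9], [-2.7, -0.3], [0.8, 0.7], [0.9, -0.2], [-1.3, 0.3], [0.2, 0.3]]
[ 0.51545238  0.32031143 -0.18448981] -10.570487700803142
[[-1.6, -0.7], [0.3, 1.5], [-1.1, 1.5], [1.3, -0.1], [-0.1, -1.0], [0.7, -0.8]]
block
[0.6556495  0.06830442 0.47778909] 27.375298452298846
[[-0.1, -4.3], [0.7, -1.9], [1.5, -0.5], [-0.6, -0.9], [-1.2, -0.8], [-1.8, -0.3], [-0.3, -1.0], [0.2, -0.7]]
[0.65854955 0.06847277 0.40530216] 23.222103426358885
[[0.1, -3.0], [0.4, -0.1], [0.3, -0.3], [-0.6, -0.3], [-0.4, -0.7], [0.4, -0.7], [-0.1, 0.2]]
cross [[ 0.5547 -0.2751  0.055 ]]
square [[ 0.5657 -0.3529  0.055 ]]
bar [[ 0.4818 -0.2852  0.055 ]]
round [[ 0.493  -0.3625  0.055 ]]
bowl rim [[ 0.661 -0.089  0.05 ]]
jug rim [[0.473 0.106 0.11 ]]
bottle top [[ 0.466 -0.108  0.15 ]]
decoy [[0.331 0.094 0.1  ]]
turq [[0.698 0.219 0.09 ]]
```

```bash
cat >> h.py <<'E'
def goal(p,yx):
    "world target tcp p, tool pointing down with tool x at yaw yx deg"
    T=tcp(); a=np.radians(yx); X=np.array([np.cos(a),np.sin(a),0]); Z=np.array([0,0,-1.]); G=np.c_[X,np.cross(Z,X),Z]
    rv=np.degrees(R.from_matrix(T[:3,:3].T@G).as_rotvec()); l=T[:3,:3].T@(np.array(p)-T[:3,3])*100
    print('lin',l.round(2).tolist(),'rot',rv.round(2).tolist(),'rows',max(np.linalg.norm(l)/4.17,np.linalg.norm(rv)/7.16).round(1))
DOCK=mk(.5131,.3234,0,np.radians(-10.45))
def dp(x,y,z,D=None): return tr(DOCK if D is None else D,[x/1000,y/1000,z/1000])[0]
E
python3 -c "
from h import *
print(dp(-85,0,150)); goal(dp(-85,0,150),169.55); print(status.get_obs()['time_s'])"
```

```text
[0.42950985 0.33881708 0.15      ]
lin [-24.06, -8.31, 8.06] rot [-0.07, -0.03, -15.21] rows 6.4
0.15
```

```bash
python3 -m handwheel '[{"grip":4,"linear":[-12,-4.1,4],"rotation":[0,0,-15.2]},{"grip":4,"linear":[-24.1,-8.3,8],"rotation":[0,0,-15.2]},{"grip":4,"linear":[-24.1,-8.3,8],"rotation":[0,0,-15.2]},{"grip":4,"linear":[-24.1,-8.3,8],"rotation":[0,0,-15.2]},{"grip":4,"linear":[-24.1,-8.3,8],"rotation":[0,0,-15.2]},{"grip":4,"linear":[-24.1,-8.3,8],"rotation":[0,0,-15.2]},{"grip":4,"linear":[-24.1,-8.3,8],"rotation":[0,0,-15.2]},{"grip":4,"linear":[-24.1,-8.3,8],"rotation":[0,0,-15.2]},{"grip":4,"linear":[-24.1,-8.3,8],"rotation":[0,0,-15.2]},{"grip":4,"linear":[-24.1,-8.3,8],"rotation":[0,0,-15.2]}]'
python3 - <<'E'
from h import *
T=tcp(); im=cams.camera('wrist'); np.save('T1.npy',T)
P=dp(0,0,0)
for p in [(-85,95,10),(-85,-95,10),(-55,50,24),(-55,-50,24),(-47,50,24),(-47,-50,24),(62,85,115),(62,-85,115),(74,85,115),(74,-85,115),(-33,66,85),(-33,-66,85)]:
    q=proj('wrist',dp(*p),T)[0]; print(p,q.round(0))
    if 0<q[0]<512 and 0<q[1]<384: im=cv2.circle(np.ascontiguousarray(im),tuple(int(v) for v in q),2,(255,0,0),-1)
crop(im,0,0,512,384,1.5,'pics/w1.png')
goal(dp(-85,0,85),169.55); print(status.get_obs()['time_s'])
E
```

```text
time_s: 0.98
eef_pos: [0.4299, 0.3394, 0.1513]
eef_rot: [-0.0, 0.091, 0.996, 0.0]
wrist_force: [0.4, 0.0, -0.4]
opening: 0.468
(-85, 95, 10) [355. 175.]
(-85, -95, 10) [143. 175.]
(-55, 50, 24) [306. 212.]
(-55, -50, 24) [192. 212.]
(-47, 50, 24) [305. 221.]
(-47, -50, 24) [193. 221.]
(62, 85, 115) [361. 401.]
(62, -85, 115) [136. 401.]
(74, 85, 115) [359. 412.]
(74, -85, 115) [138. 412.]
(-33, 66, 85) [338. 272.]
(-33, -66, 85) [158. 272.]
lin [-0.0, -0.11, 6.65] rot [0.02, -0.0, 0.04] rows 1.6
1.0333
```

View pics/w1.png

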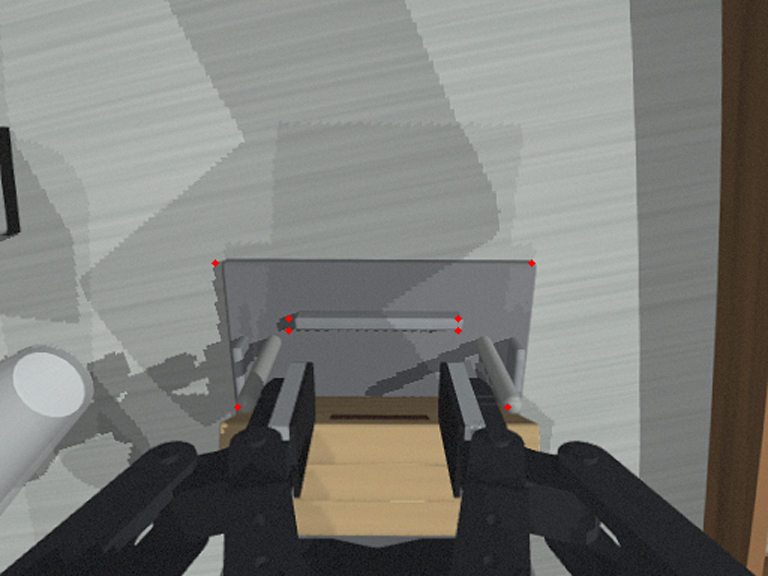

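```bash
python3 - <<'E'
from fit import *
T=np.load('T1.npy'); w=lambda U,V:c(U,V,1.5,0,0)
W=[(w(226,259),(-.085,-.095,.01)),(w(535,261),(-.085,.095,.01)),(w(297,319),(-.055,-.05,.024)),(w(461,318),(-.055,.05,.024)),(w(461,329),(-.047,.05,.024)),(w(297,329),(-.047,-.05,.024)),(w(516,406),(-.033,.066,.085))]
f=lambda p:np.concatenate([proj('wrist',tr(mk(p[0],p[1],0,p[2]),P),T)[0]-uv for uv,P in W])
r=least_squares(f,[.513,.323,-.18],loss='soft_l1');print(r.x,np.degrees(r.x[2]),r.fun.reshape(-1,2).round(1).tolist())
E
```

```text
[ 0.51267422  0.32714614 -0.18476009] -10.58597324356548 [[-3.4, 1.3], [2.7, 0.4], [-1.4, -1.6], [2.7, -0.7], [2.1, 0.3], [-1.0, 0.1], [-0.3, 0.2]]
```

```bash
sed -i 's/DOCK=mk(.5131,.3234,0,np.radians(-10.45))/DOCK=mk(.5129,.3253,0,np.radians(-10.5))/' h.py
python3 -m handwheel '[{"grip":4,"linear":[0,0,3.3],"rotation":[0,0,0]},{"grip":4,"linear":[0,0,6.6],"rotation":[0,0,0]},{"grip":4,"linear":[0,0,6.6],"rotation":[0,0,0]},{"grip":4,"linear":[-1,0,6.6],"rotation":[0,0,0]},{"grip":4,"linear":[-2,0,6.6],"rotation":[0,0,0]},{"grip":4,"linear":[-3,0,6.6],"rotation":[0,0,0]},{"grip":4,"linear":[-3.5,0,6.6],"rotation":[0,0,0]},{"grip":4,"linear":[-4,0,6.6],"rotation":[0,0,0]},{"grip":4,"linear":[-4.5,0,6.6],"rotation":[0,0,0]},{"grip":4,"linear":[-5,0,6.6],"rotation":[0,0,0]}]'
python3 -c "
from h import *
im=cams.camera('wrist');crop(im,0,0,512,384,1.3,'pics/w2.png')
goal(dp(-3,0,85),169.5)"
```

```text
time_s: 1.87
eef_pos: [0.4802, 0.33, 0.0858]
eef_rot: [0.0, 0.091, 0.996, 0.0]
wrist_force: [-1.0, 0.5, 1.4]
opening: 0.467
lin [-2.91, 0.14, 0.08] rot [0.03, 0.08, 0.01] rows 0.7
```

View pics/w2.png

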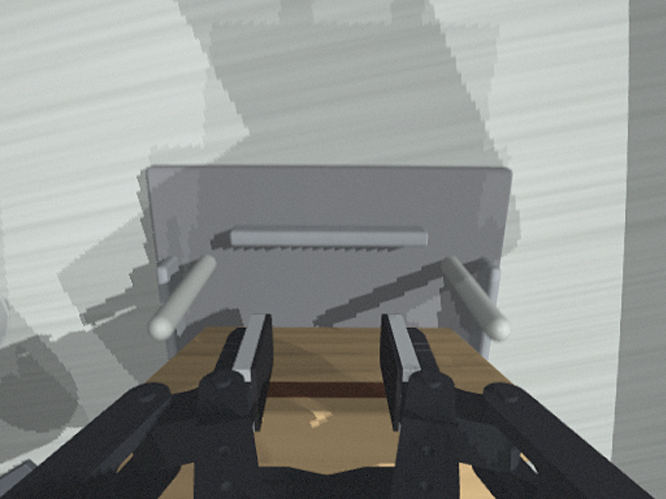

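```bash

python3 -m handwheel '[{"grip":4,"linear":[-0.4,0,0],"rotation":[0,0,0]},{"grip":4,"linear":[-0.8,0,0],"rotation":[0,0,0]},{"grip":4,"linear":[-1.2,0,0],"rotation":[0,0,0]},{"grip":4,"linear":[-1.5,0,0],"rotation":[0,0,0]},{"grip":4,"linear":[-1.8,0,0],"rotation":[0,0,0]},{"grip":4,"linear":[-2.1,0,0],"rotation":[0,0,0]},{"grip":4,"linear":[-2.3,0,0],"rotation":[0,0,0]},{"grip":4,"linear":[-2.5,0,0],"rotation":[0,0,0]},{"grip":4,"linear":[-2.6,0,0],"rotation":[0,0,0]},{"grip":4,"linear":[-2.6,0,0],"rotation":[0,0,0]}]'
python3 -c "
from h import *
im=cams.camera('wrist');crop(im,0,0,512,384,1.3,'pics/w3.png')
im=cams.camera('scene');crop(im,260,60,380,150,5,'pics/s3.png')
goal(dp(-3,0,85),169.5);print(status.get_obs()['wrist_force'])"
```

```text
time_s: 2.75
eef_pos: [0.5052, 0.3253, 0.0853]
eef_rot: [0.0, 0.091, 0.996, 0.0]
wrist_force: [0.4, 0.1, 0.6]
opening: 0.467
lin [-0.49, 0.14, 0.03] rot [-0.0, -0.01, 0.04] rows 0.1
[0.12968383 0.2250008  0.69087312]
```

View pics/w3.png

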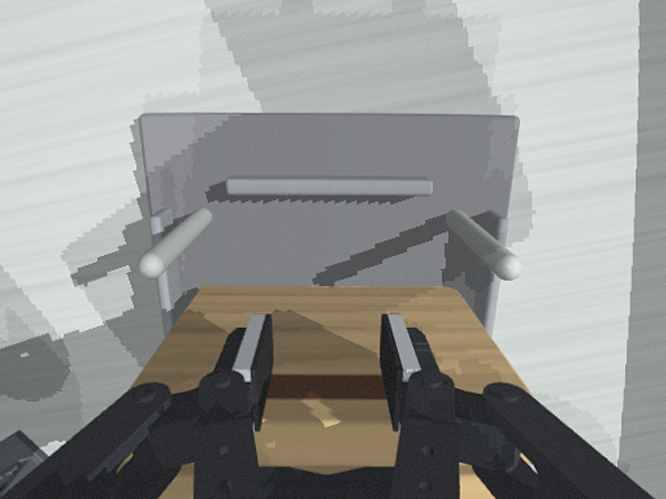

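View pics/s3.png

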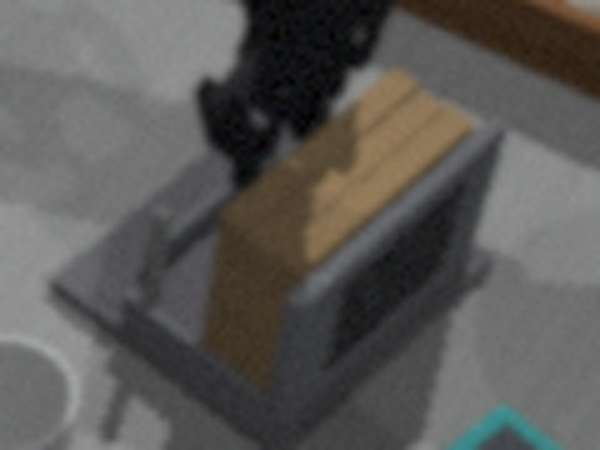

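```bash

python3 -m handwheel '[{"grip":4,"linear":[-0.15,0,0],"rotation":[0,0,0]},{"grip":4,"linear":[-0.3,0,0],"rotation":[0,0,0]},{"grip":4,"linear":[-0.45,0,0],"rotation":[0,0,0]},{"grip":4,"linear":[-0.5,0,0],"rotation":[0,0,0]},{"grip":4,"linear":[-0.5,0,0],"rotation":[0,0,0]}]'

```

```text
time_s: 3.27
eef_pos: [0.5095, 0.3246, 0.0852]
eef_rot: [-0.001, 0.091, 0.996, -0.0]
wrist_force: [-2.1, -0.1, 0.2]
opening: 0.468
```

```bash

python3 -m handwheel '[{"grip":4,"linear":[-0.1,0,0],"rotation":[0,0,0]},{"grip":4,"linear":[-0.2,0,0],"rotation":[0,0,0]},{"grip":4,"linear":[-0.3,0,0],"rotation":[0,0,0]}]'
python3 -c "
from h import *
im=cams.camera('scene');crop(im,260,60,380,150,5,'pics/s4.png')
im=cams.camera('top');crop(im,95,145,195,235,6,'pics/t4.png')
goal(dp(-3,0,85),169.5);print(status.get_obs()['wrist_force'])"
```

```text
time_s: 3.52
eef_pos: [0.5097, 0.3245, 0.0851]
eef_rot: [-0.003, 0.091, 0.996, -0.0]
wrist_force: [-16.4, 2.7, 10.3]
opening: 0.469
lin [0.0, 0.14, 0.01] rot [-0.07, -0.36, 0.04] rows 0.1
[-12.99476834   2.28910517   8.45378876]
```

View pics/s4.png

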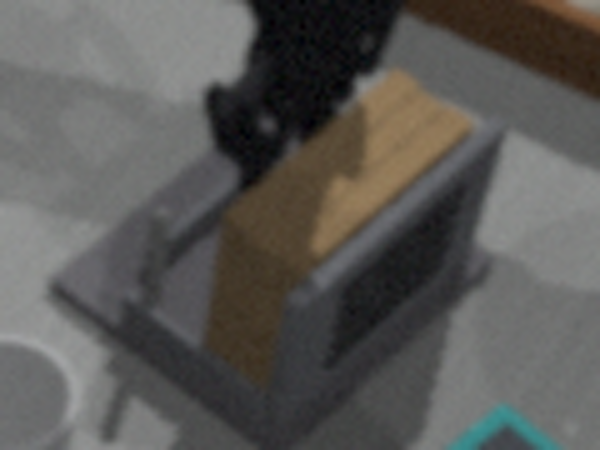

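View pics/t4.png

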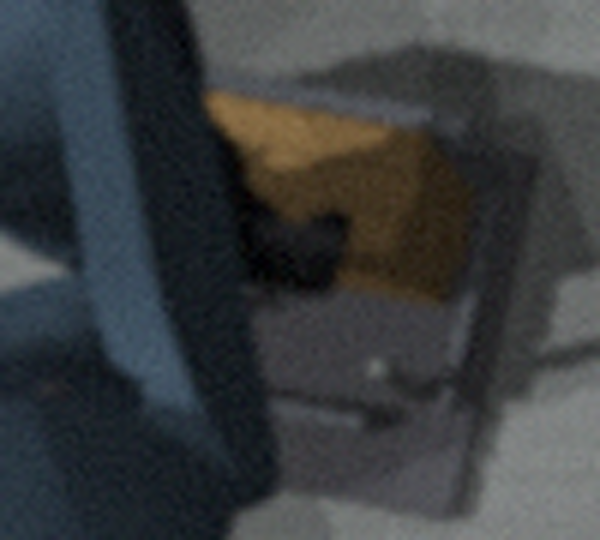

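```bash

python3 -m handwheel '[{"grip":4,"linear":[0.1,0,-0.05],"rotation":[0,0,0]},{"grip":4,"linear":[0.2,0,-0.1],"rotation":[0,0,0]},{"grip":4,"linear":[0.25,0,-0.2],"rotation":[0,0,0]},{"grip":4,"linear":[0.3,0,-0.3],"rotation":[0,0,0]},{"grip":4,"linear":[0.35,0,-0.4],"rotation":[0,0,0]},{"grip":4,"linear":[0.45,0,-0.4],"rotation":[0,0,0]},{"grip":4,"linear":[0.6,0,-0.4],"rotation":[0,0,0]},{"grip":4,"linear":[0.8,0,-0.4],"rotation":[0,0,0]},{"grip":4,"linear":[1.0,0,-0.4],"rotation":[0,0,0]},{"grip":4,"linear":[1.4,0,-0.4],"rotation":[0,0,0]},{"grip":4,"linear":[2,0,-0.4],"rotation":[0,0,0]}]'
python3 -c "
from h import *
im=cams.camera('wrist');crop(im,0,0,512,384,1.3,'pics/w5.png')
im=cams.camera('scene');crop(im,260,60,380,150,5,'pics/s5.png')"
```

```text
time_s: 4.53
eef_pos: [0.4932, 0.3275, 0.0894]
eef_rot: [0.0, 0.091, 0.996, 0.0]
wrist_force: [-0.2, -0.1, 0.4]
opening: 0.464
```

View pics/w5.png

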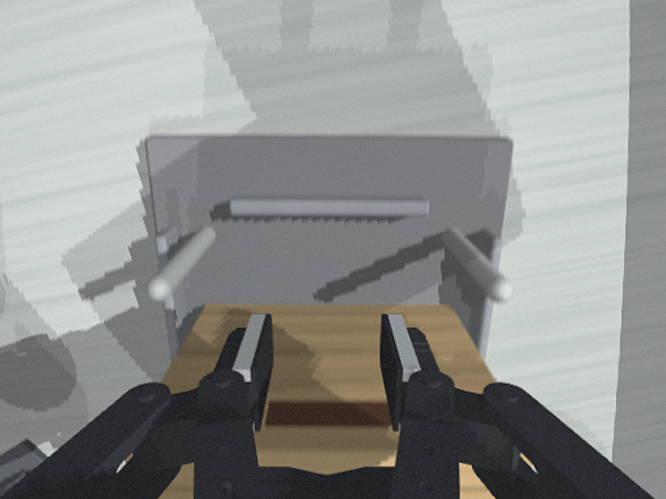

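View pics/s5.png

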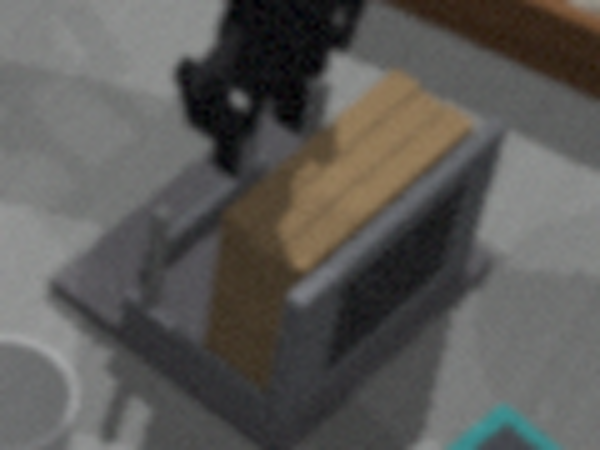

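```bash

python3 -m handwheel '[{"grip":4,"linear":[2,0,-1],"rotation":[0,0,0]},{"grip":4,"linear":[4,0,-3],"rotation":[0,0,0]},{"grip":4,"linear":[4,0,-7],"rotation":[0,0,0]},{"grip":4,"linear":[4,0,-11],"rotation":[0,0,0]},{"grip":8.5,"linear":[4,0,-15],"rotation":[0,0,0]},{"grip":8.5,"linear":[4,0,-16],"rotation":[0,0,0]}]'
python3 -c "
from h import *
goal([.657,.0685,.25],115)"
```

```text
time_s: 5.13
eef_pos: [0.4566, 0.3364, 0.2572]
eef_rot: [0.005, 0.091, 0.996, 0.003]
wrist_force: [0.6, 0.3, 1.1]
opening: 0.737
lin [-24.55, -22.73, 0.8] rot [0.61, 0.32, 54.58] rows 8.0
```

```bash

python3 -m handwheel '[{"grip":8.5,"linear":[-24.7,-22.6,0],"rotation":[0,0,54.5]},{"grip":8.5,"linear":[-24.7,-22.6,0],"rotation":[0,0,54.5]},{"grip":8.5,"linear":[-24.7,-22.6,0],"rotation":[0,0,54.5]},{"grip":8.5,"linear":[-24.7,-22.6,0],"rotation":[0,0,54.5]},{"grip":8.5,"linear":[-24.7,-22.6,0],"rotation":[0,0,54.5]},{"grip":8.5,"linear":[-24.7,-22.6,0],"rotation":[0,0,54.5]},{"grip":8.5,"linear":[-24.7,-22.6,0],"rotation":[0,0,54.5]},{"grip":8.5,"linear":[-24.7,-22.6,0],"rotation":[0,0,54.5]},{"grip":8.5,"linear":[-24.7,-22.6,0],"rotation":[0,0,54.5]},{"grip":8.5,"linear":[-24.7,-22.6,0],"rotation":[0,0,54.5]},{"grip":8.5,"linear":[-24.7,-22.6,0],"rotation":[0,0,54.5]}]'
python3 -c "
from h import *
T=tcp();np.save('T2.npy',T);im=cams.camera('wrist');crop(im,0,0,512,384,1.5,'pics/w6.png')
a=tr(mk(.657,.0685,0,np.radians(25.5)),[(.0225,.03,.096),(.0225,-.03,.096),(-.0225,-.03,.096),(-.0225,.03,.096),(.05,.05,.006),(.05,-.05,.006),(-.05,-.05,.006),(-.05,.05,.006)])
print((proj('wrist',a,T)*1.5).round())
im=cams.camera('top');crop(im,95,145,195,235,6,'pics/t6.png')
"
```

```text
time_s: 6.05
eef_pos: [0.6554, 0.0678, 0.2487]
eef_rot: [-0.001, 0.537, 0.844, -0.0]
wrist_force: [-0.0, -0.0, -0.1]
opening: 0.989
[[416. 211.]
 [414. 304.]
 [344. 305.]
 [341. 211.]
 [444. 163.]
 [440. 287.]
 [318. 288.]
 [312. 164.]]
```

View pics/w6.png

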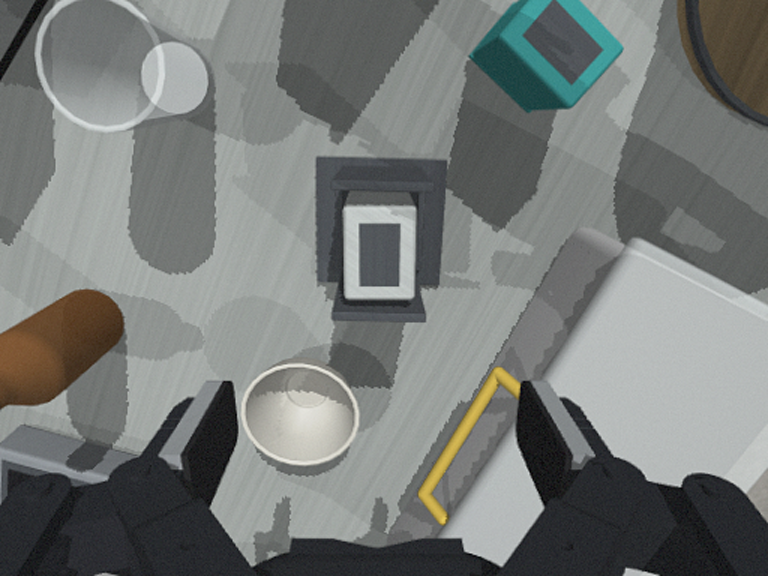

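View pics/t6.png

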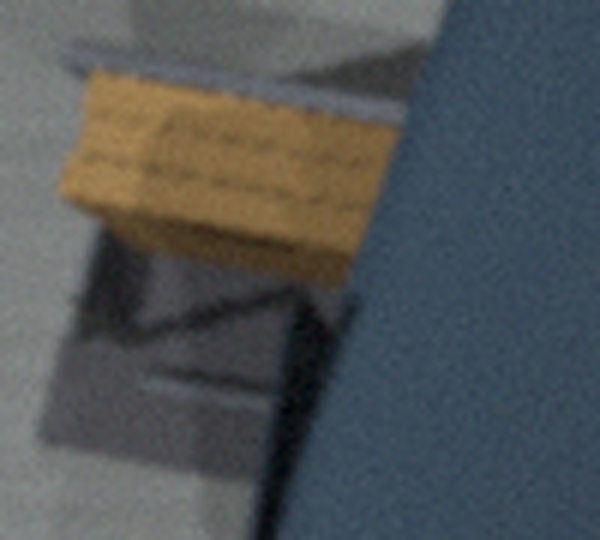

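```bash

python3 -c "
from h import *
goal([.6555,.0712,.047],115.2)
t=lambda U,V:[90+U/3.2,90+V/3.2]
print(pix2('top',[t(530,18),t(680,18)],.03), pix2('top',[t(530,18)],.1))
"
```

```text
lin [0.16, 0.14, 20.22] rot [-0.02, -0.03, -0.04] rows 4.8
[[ 0.78759077  0.02202301  0.03      ]
 [ 0.78830886 -0.10867787  0.03      ]] [[0.75652848 0.02237581 0.1       ]]
```

```bash

python3 -m handwheel '[{"grip":8.5,"linear":[0.3,0.1,4],"rotation":[0,0,0]},{"grip":8.5,"linear":[0.3,0.1,8],"rotation":[0,0,0]},{"grip":8.5,"linear":[0.3,0.1,12],"rotation":[0,0,0]},{"grip":8.5,"linear":[0.3,0.1,15],"rotation":[0,0,0]},{"grip":8.5,"linear":[0.3,0.1,17.5],"rotation":[0,0,0]},{"grip":8.5,"linear":[0.3,0.1,19],"rotation":[0,0,0]},{"grip":8.5,"linear":[0.3,0.1,20.1],"rotation":[0,0,0]},{"grip":8.5,"linear":[0.3,0.1,20.1],"rotation":[0,0,0]}]'
python3 -c "
from h import *
im=cams.camera('wrist');crop(im,0,0,512,384,1.3,'pics/w7.png')
"
```

```text
time_s: 6.82
eef_pos: [0.6539, 0.0719, 0.0465]
eef_rot: [-0.001, 0.536, 0.844, -0.001]
wrist_force: [-1.0, 0.6, -0.7]
opening: 0.998
```

View pics/w7.png

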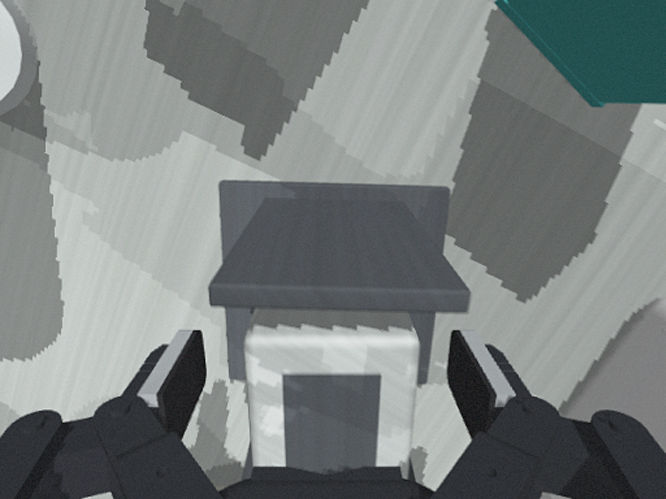

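```bash

python3 -m handwheel '[{"grip":2,"linear":[0,0,0],"rotation":[0,0,0]},{"grip":2,"linear":[0,0,0],"rotation":[0,0,0]},{"grip":2,"linear":[0,0,0],"rotation":[0,0,0]},{"grip":2,"linear":[0,0,0],"rotation":[0,0,0]},{"grip":2,"linear":[0,0,0],"rotation":[0,0,0]},{"grip":2,"linear":[0,0,0],"rotation":[0,0,0]},{"grip":2,"linear":[0,0,0],"rotation":[0,0,0]},{"grip":2,"linear":[0,0,0],"rotation":[0,0,0]}]'

```

```text
time_s: 7.53
eef_pos: [0.6565, 0.0707, 0.0502]
eef_rot: [0.001, 0.537, 0.844, 0.001]
wrist_force: [-1.3, -0.4, 6.8]
opening: 0.521
```

```bash

python3 -m handwheel '[{"grip":2,"linear":[0,0,-0.5],"rotation":[0,0,0]},{"grip":2,"linear":[0,0,-2],"rotation":[0,0,0]},{"grip":2,"linear":[0,0,-4],"rotation":[0,0,0]},{"grip":2,"linear":[0,0,-7],"rotation":[0,0,0]},{"grip":2,"linear":[0,0,-10],"rotation":[0,0,0]},{"grip":2,"linear":[0,0,-13],"rotation":[0,0,0]},{"grip":2,"linear":[0,0,-16],"rotation":[0,0,0]},{"grip":2,"linear":[0,0,-17.5],"rotation":[0,0,0]},{"grip":2,"linear":[0,0,-17.5],"rotation":[0,0,0]}]'
python3 -c "
from h import *
im=cams.camera('wrist');crop(im,0,0,512,384,1.3,'pics/w8.png')
im=cams.camera('scene');crop(im,0,0,512,384,1.5,'pics/s8.png')
goal([.345,.225,.222],79.5)
"
```

```text
time_s: 8.28
eef_pos: [0.6577, 0.0708, 0.2294]
eef_rot: [0.004, 0.537, 0.844, 0.002]
wrist_force: [1.4, -1.2, -4.6]
opening: 0.518
lin [27.09, -21.57, 0.14] rot [0.01, 0.0, 35.54] rows 8.3
```

View pics/w8.png

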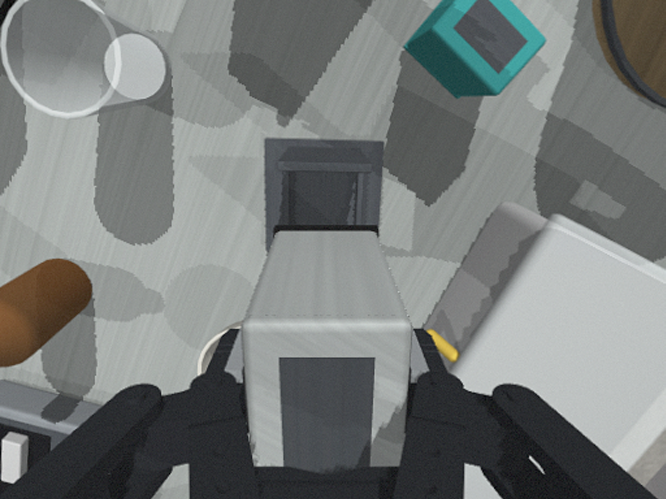

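View pics/s8.png

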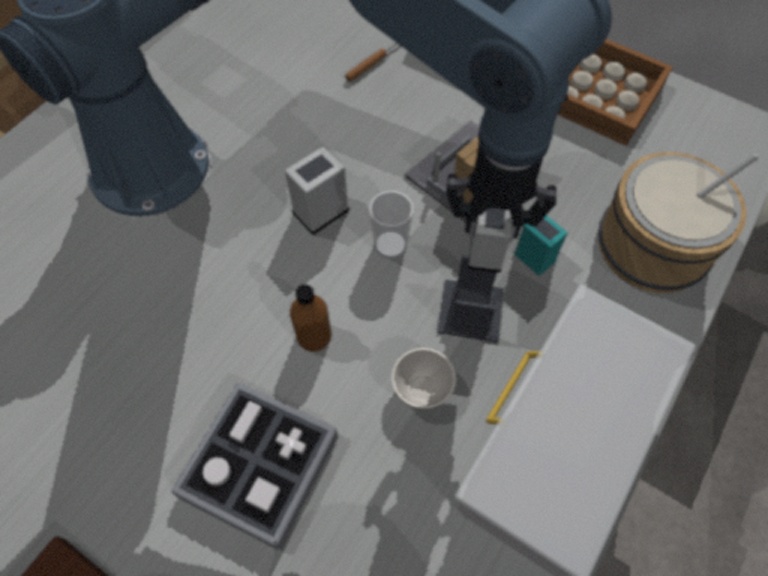

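```bash

python3 -m handwheel '[{"grip":2,"linear":[2,-1.6,0],"rotation":[0,0,3]},{"grip":2,"linear":[4.5,-3.5,0],"rotation":[0,0,6]},{"grip":2,"linear":[7.5,-6,0],"rotation":[0,0,10]},{"grip":2,"linear":[10.5,-8.4,0],"rotation":[0,0,14]},{"grip":2,"linear":[13.5,-10.8,0],"rotation":[0,0,18]},{"grip":2,"linear":[16.5,-13.2,0],"rotation":[0,0,22]},{"grip":2,"linear":[19.5,-15.6,0],"rotation":[0,0,26]},{"grip":2,"linear":[22.5,-18,0],"rotation":[0,0,30]},{"grip":2,"linear":[25,-20,0],"rotation":[0,0,33]},{"grip":2,"linear":[26.5,-21,0],"rotation":[0,0,35]},{"grip":2,"linear":[27.1,-21.5,0],"rotation":[0,0,35.5]},{"grip":2,"linear":[27.1,-21.5,0],"rotation":[0,0,35.5]}]'
python3 -c "
from h import *
goal([.345,.225,.044],79.5)
im=cams.camera('scene');crop(im,150,0,400,200,3,'pics/s9.png')
"
```

```text
time_s: 9.38
eef_pos: [0.3434, 0.2257, 0.2216]
eef_rot: [-0.001, 0.768, 0.641, -0.002]
wrist_force: [0.2, -0.4, -4.8]
opening: 0.519
lin [-0.01, 0.22, 17.76] rot [-0.18, 0.08, 0.18] rows 4.3
```

View pics/s9.png

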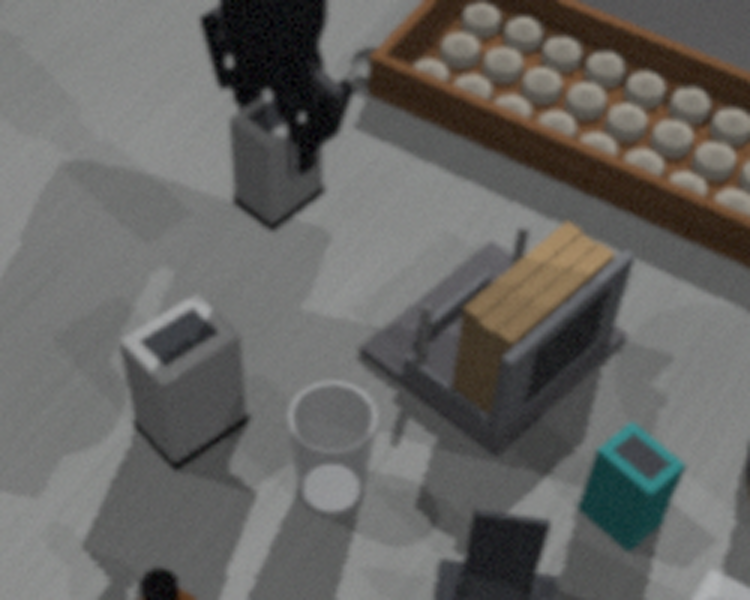

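```bash

python3 -m handwheel '[{"grip":2,"linear":[0,0.1,3],"rotation":[0,0,0]},{"grip":2,"linear":[0,0.1,6],"rotation":[0,0,0]},{"grip":2,"linear":[0,0.1,9],"rotation":[0,0,0]},{"grip":2,"linear":[0,0.1,12],"rotation":[0,0,0]},{"grip":2,"linear":[0,0.1,14.5],"rotation":[0,0,0]},{"grip":2,"linear":[0,0.1,16],"rotation":[0,0,0]},{"grip":2,"linear":[0,0.1,16.8],"rotation":[0,0,0]},{"grip":2,"linear":[0,0.1,17.2],"rotation":[0,0,0]},{"grip":2,"linear":[0,0.1,17.4],"rotation":[0,0,0]},{"grip":2,"linear":[0,0.1,17.6],"rotation":[0,0,0]},{"grip":2,"linear":[0,0.1,17.7],"rotation":[0,0,0]}]'

```

```text
time_s: 10.35
eef_pos: [0.348, 0.2254, 0.047]
eef_rot: [0.0, 0.769, 0.64, 0.001]
wrist_force: [-0.2, -0.5, -5.1]
opening: 0.519
```

```bash

python3 -m handwheel '[{"grip":2,"linear":[0,0,0.1],"rotation":[0,0,0]},{"grip":2,"linear":[0,0,0.2],"rotation":[0,0,0]},{"grip":2,"linear":[0,0,0.2],"rotation":[0,0,0]}]'

```

```text
time_s: 10.6
eef_pos: [0.3471, 0.2253, 0.0446]
eef_rot: [0.0, 0.769, 0.64, 0.0]
wrist_force: [0.3, 0.0, -4.7]
opening: 0.522
```

```bash

python3 -m handwheel '[{"grip":2,"linear":[0,0,0.1],"rotation":[0,0,0]},{"grip":2,"linear":[0,0,0.2],"rotation":[0,0,0]},{"grip":2,"linear":[0,0,0.3],"rotation":[0,0,0]}]'

```

```text
time_s: 10.85
eef_pos: [0.3473, 0.2255, 0.0441]
eef_rot: [-0.0, 0.768, 0.64, -0.0]
wrist_force: [-19.2, -6.6, 50.5]
opening: 0.52
```

```bash

python3 -m handwheel '[{"grip":2,"linear":[0,0,-0.15],"rotation":[0,0,0]},{"grip":2,"linear":[0,0,-0.25],"rotation":[0,0,0]}]'
python3 -m handwheel '[{"grip":8.5,"linear":[0,0,0],"rotation":[0,0,0]},{"grip":8.5,"linear":[0,0,0],"rotation":[0,0,0]},{"grip":8.5,"linear":[0,0,0],"rotation":[0,0,0]},{"grip":8.5,"linear":[0,0,0],"rotation":[0,0,0]},{"grip":8.5,"linear":[0,0,-1],"rotation":[0,0,0]},{"grip":8.5,"linear":[0,0,-3],"rotation":[0,0,0]},{"grip":8.5,"linear":[0,0,-6],"rotation":[0,0,0]},{"grip":8.5,"linear":[0,0,-10],"rotation":[0,0,0]},{"grip":8.5,"linear":[0,0,-14],"rotation":[0,0,0]},{"grip":8.5,"linear":[0,0,-18],"rotation":[0,0,0]},{"grip":8.5,"linear":[0,0,-18],"rotation":[0,0,0]},{"grip":8.5,"linear":[0,0,-18],"rotation":[0,0,0]}]'
python3 -c "
from h import *
T=tcp();im=cams.camera('wrist');crop(im,0,0,512,384,1.5,'pics/w10.png')
x,y,z=.0225,.03,.09
a=tr(mk(.347,.2255,0,np.radians(-10.5)),[(x,y,z),(x,-y,z),(-x,-y,z),(-x,y,z)])
print((proj('wrist',a,T)*1.5).round());np.save('T3.npy',T)
goal([.347,.2255,.0],169.5)
"
```

```text
time_s: 11.02
eef_pos: [0.3474, 0.2255, 0.0445]
eef_rot: [0.0, 0.769, 0.64, 0.001]
wrist_force: [0.2, 0.2, -5.5]
opening: 0.521
time_s: 12.02
eef_pos: [0.3487, 0.2258, 0.2264]
eef_rot: [0.001, 0.769, 0.64, 0.003]
wrist_force: [0.3, 0.5, -0.5]
opening: 0.996
[[412. 217.]
 [410. 315.]
 [336. 315.]
 [333. 217.]]
lin [-0.0, -0.06, 22.42] rot [0.11, 0.04, -89.96] rows 12.6
```

View pics/w10.png

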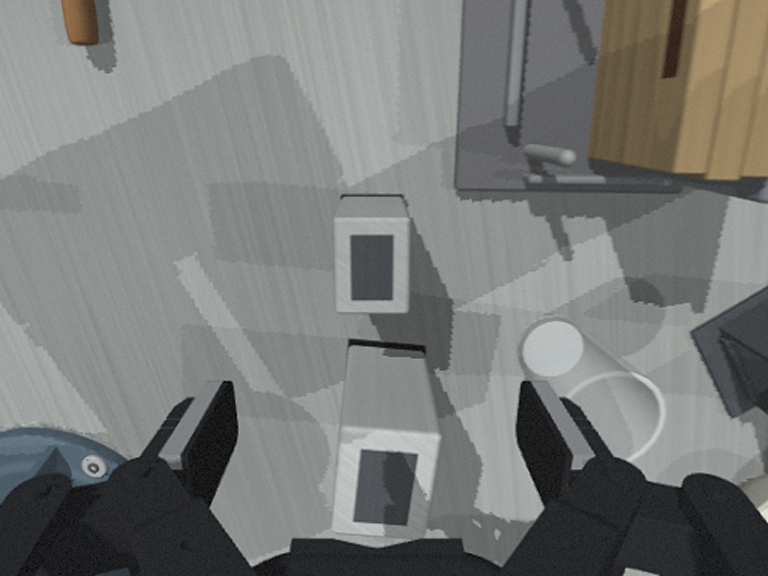

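```bash

python3 -m handwheel '[{"grip":8,"linear":[0,0,0],"rotation":[0,0,-7]},{"grip":8,"linear":[0,0,0.5],"rotation":[0,0,-14]},{"grip":8,"linear":[0,0,1],"rotation":[0,0,-21]},{"grip":8,"linear":[0,0,2],"rotation":[0,0,-28]},{"grip":8,"linear":[0,0,3],"rotation":[0,0,-35]},{"grip":8,"linear":[0,0,4],"rotation":[0,0,-42]},{"grip":8,"linear":[0,0,5],"rotation":[0,0,-49]},{"grip":8,"linear":[0,0,6],"rotation":[0,0,-56]},{"grip":8,"linear":[0,0,6],"rotation":[0,0,-63]},{"grip":8,"linear":[0,0,6],"rotation":[0,0,-70]},{"grip":8,"linear":[0,0,6],"rotation":[0,0,-77]},{"grip":8,"linear":[0,0,6],"rotation":[0,0,-84]}]'
python3 -m handwheel '[{"grip":8,"linear":[0,0,0],"rotation":[0,0,-6]},{"grip":8,"linear":[0,0,0],"rotation":[0,0,-6]},{"grip":8,"linear":[0,0,0],"rotation":[0,0,-6]}]'
python3 -c "
from h import *
T=tcp();im=cams.camera('wrist');crop(im,0,0,512,384,1.5,'pics/w11.png')
x,y,z=.0225,.03,.09
a=tr(mk(.347,.2255,0,np.radians(-10.5)),[(x,y,z),(x,-y,z),(-x,-y,z),(-x,y,z)])
print((proj('wrist',a,T)*1.5).round())
goal([.347,.2255,.053],169.5)
"
```

```text
time_s: 13.07
eef_pos: [0.3452, 0.2247, 0.1613]
eef_rot: [-0.002, 0.14, 0.99, -0.001]
wrist_force: [-0.0, 0.2, 0.9]
opening: 0.94
time_s: 13.32
eef_pos: [0.3456, 0.2248, 0.1621]
eef_rot: [-0.002, 0.093, 0.996, -0.001]
wrist_force: [0.3, -0.3, -0.1]
opening: 0.937
[[439. 351.]
 [314. 351.]
 [309. 261.]
 [443. 261.]]
lin [-0.12, 0.09, 10.94] rot [-0.07, -0.14, -0.15] rows 2.6
```

View pics/w11.png

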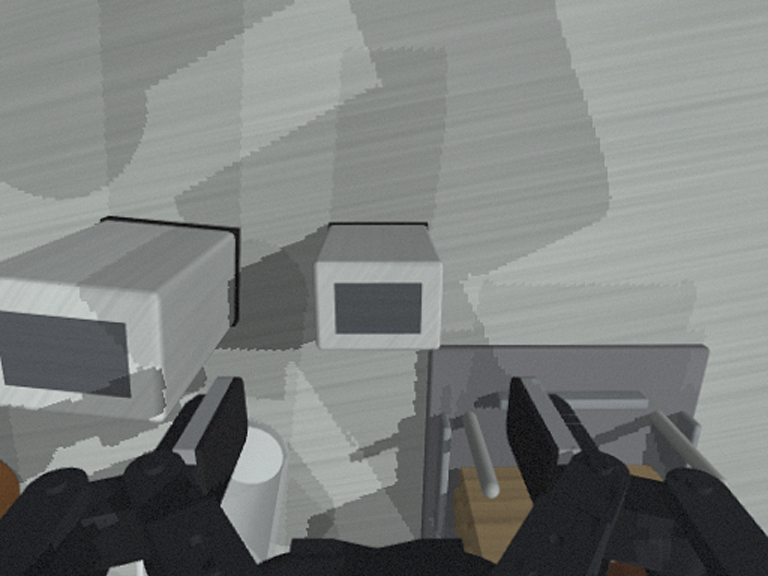

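```bash

python3 -m handwheel '[{"grip":8,"linear":[-0.1,0.15,3],"rotation":[0,0,0]},{"grip":8,"linear":[-0.1,0.15,6],"rotation":[0,0,0]},{"grip":8,"linear":[-0.1,0.15,8.5],"rotation":[0,0,0]},{"grip":8,"linear":[-0.1,0.15,10],"rotation":[0,0,0]},{"grip":8,"linear":[-0.1,0.15,10.9],"rotation":[0,0,0]},{"grip":8,"linear":[-0.1,0.15,10.9],"rotation":[0,0,0]},{"grip":3,"linear":[-0.1,0.15,10.9],"rotation":[0,0,0]},{"grip":3,"linear":[-0.1,0.15,10.9],"rotation":[0,0,0]},{"grip":3,"linear":[-0.1,0.15,10.9],"rotation":[0,0,0]},{"grip":3,"linear":[-0.1,0.15,10.9],"rotation":[0,0,0]},{"grip":3,"linear":[-0.1,0.15,10.9],"rotation":[0,0,0]},{"grip":3,"linear":[-0.1,0.15,10.9],"rotation":[0,0,0]}]'
python3 -c "
from h import *
goal([.347,.2255,.053],169.5)
"

```

```text
time_s: 14.37
eef_pos: [0.3492, 0.2268, 0.0558]
eef_rot: [0.001, 0.091, 0.996, 0.0]
wrist_force: [-0.5, -1.0, 7.1]
opening: 0.692
lin [0.19, -0.16, 0.28] rot [0.06, 0.12, 0.03] rows 0.1
```

```bash
sed -i 's/DOCK=mk(.5129,.3253/DOCK=mk(.5129,.3265/' h.py
python3 -m handwheel '[{"grip":3,"linear":[0,0,-0.5],"rotation":[0,0,0]},{"grip":3,"linear":[0,0,-2],"rotation":[0,0,0]},{"grip":3,"linear":[0,0,-5],"rotation":[0,0,0]},{"grip":3,"linear":[0,0,-8],"rotation":[0,0,0]},{"grip":3,"linear":[0,0,-11],"rotation":[0,0,0]},{"grip":3,"linear":[0,0,-14],"rotation":[0,0,0]},{"grip":3,"linear":[0,0,-15.5],"rotation":[0,0,0]},{"grip":3,"linear":[0,0,-15.5],"rotation":[0,0,0]},{"grip":3,"linear":[0,0,-15.5],"rotation":[0,0,0]}]'
python3 -c "
from h import *
T=tcp();np.save('T4.npy',T);im=cams.camera('wrist');crop(im,0,0,512,384,1.5,'pics/w12.png')
goal(dp(-50,0,205),169.5);goal(dp(-20.5,0,205),169.5)
"

```

```text
time_s: 15.12
eef_pos: [0.3478, 0.2265, 0.2096]
eef_rot: [0.0, 0.091, 0.996, 0.0]
wrist_force: [-1.2, -0.4, -5.9]
opening: 0.691
lin [-9.5, 12.88, 0.3] rot [-0.06, -0.12, 0.04] rows 3.8
lin [-12.45, 12.88, 0.3] rot [-0.06, -0.12, 0.04] rows 4.3
```

View pics/w12.png

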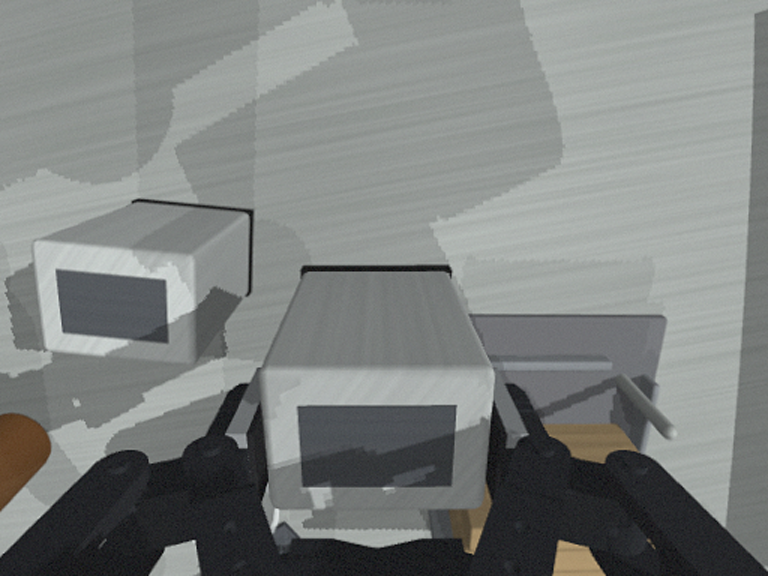

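```bash
cat > held.py <<'E'
from fit import *
def held(obs,zb=.0558):
    i=cams.camera_info('wrist'); I=np.eye(4)
    f=lambda p:np.concatenate([proj('wrist',[(p[0]+x*np.cos(p[2])-y*np.sin(p[2]),p[1]+x*np.sin(p[2])+y*np.cos(p[2]),zb-z+p[3])],I)[0]-uv for uv,(x,y,z) in obs])
    r=least_squares(f,[0,0,0,0]);print(r.x,np.degrees(r.x[2]),r.fun.reshape(-1,2).round(1).tolist())
E
python3 - <<'E'
from held import *
w=lambda U,V:c(U,V,1.5,0,0)
# image right = tool +y, image up = tool +x
held([(w(302,270),(.0225,-.03,0)),(w(451,270),(.0225,.03,0)),(w(262,368),(.0225,-.03,.09)),(w(494,368),(.0225,.03,.09)),(w(488,508),(-.0225,.03,.09)),(w(271,508),(-.0225,-.03,.09))])
E
```

```text
[-0.0004685   0.00177412 -0.00583528  0.00331916] -0.3343371838730597 [[3.4, -1.5], [-1.8, -2.1], [-1.4, 1.0], [1.3, 0.2], [-2.9, 0.3], [1.9, 0.8]]
```

```bash

python3 -m handwheel '[{"grip":3,"linear":[-1,1.2,0],"rotation":[0,0,0]},{"grip":3,"linear":[-3,3.2,0.1],"rotation":[0,0,0]},{"grip":3,"linear":[-5,5.5,0.2],"rotation":[0,0,0]},{"grip":3,"linear":[-7.5,8,0.3],"rotation":[0,0,0]},{"grip":3,"linear":[-10,10.5,0.3],"rotation":[0,0,0]},{"grip":3,"linear":[-11.7,12.2,0.3],"rotation":[0,0,0]},{"grip":3,"linear":[-12.4,12.8,0.3],"rotation":[0,0,0]},{"grip":3,"linear":[-12.4,12.8,0.3],"rotation":[0,0,0]},{"grip":3,"linear":[-12.4,12.8,0.3],"rotation":[0,0,0]}]'
python3 - <<'E'
from h import *
T=tcp();np.save('T5.npy',T);im=cams.camera('wrist')
print(status.get_obs()['eef_pos'])
crop(im,0,0,512,384,1.5,'pics/w13.png')
for p in [(-85,95,10),(-85,-95,10),(-55,50,24),(-55,-50,24),(-47,50,24),(-47,-50,24),(-33,66,85),(-33,-66,85)]: print(p,(proj('wrist',dp(*p),T)[0]*1.5).round(0))
goal(dp(-20.5,0,205),169.5)
crop(cams.camera('scene'),260,60,380,150,5,'pics/s13.png')
E
```

```text
time_s: 15.92
eef_pos: [0.4916, 0.3291, 0.204]
eef_rot: [-0.002, 0.091, 0.996, -0.001]
wrist_force: [-1.0, 0.9, -6.5]
opening: 0.696
[0.49138707 0.32898273 0.20458359]
(-85, 95, 10) [522. 150.]
(-85, -95, 10) [234. 149.]
(-55, 50, 24) [455. 198.]
(-55, -50, 24) [301. 198.]
(-47, 50, 24) [454. 210.]
(-47, -50, 24) [301. 210.]
(-33, 66, 85) [498. 255.]
(-33, -66, 85) [257. 255.]
lin [-0.11, 0.15, -0.04] rot [-0.15, -0.23, 0.05] rows 0.0
```

View pics/w13.png

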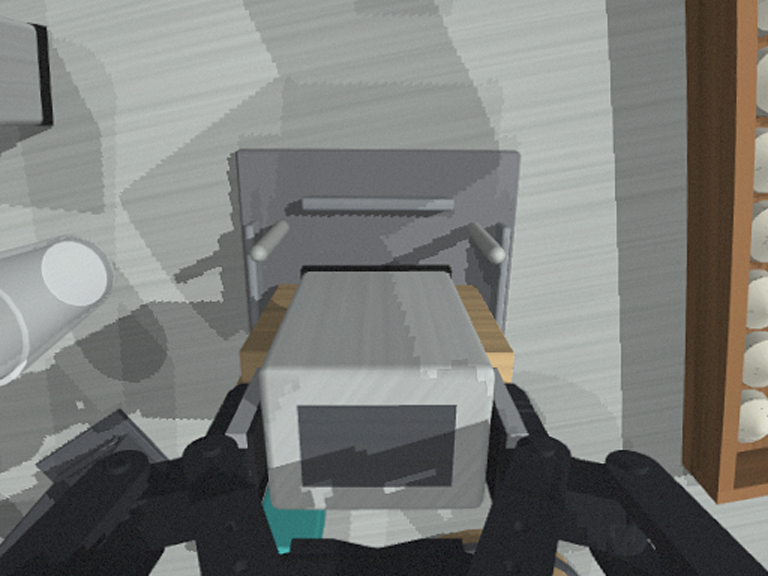

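View pics/s13.png

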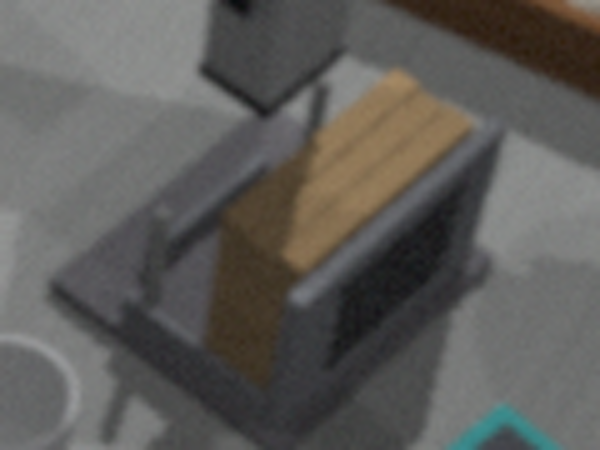

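```bash

python3 -m handwheel '[{"grip":3,"linear":[-0.1,0,0.8],"rotation":[0,0,0]},{"grip":3,"linear":[-0.1,0,1.8],"rotation":[0,0,0]},{"grip":3,"linear":[-0.1,0,3],"rotation":[0,0,0]},{"grip":3,"linear":[-0.1,0,4.5],"rotation":[0,0,0]},{"grip":3,"linear":[-0.1,0,6],"rotation":[0,0,0]},{"grip":3,"linear":[-0.1,0,7.5],"rotation":[0,0,0]},{"grip":3,"linear":[-0.1,0,9],"rotation":[0,0,0]},{"grip":3,"linear":[-0.1,0,10.2],"rotation":[0,0,0]},{"grip":3,"linear":[-0.1,0,11.2],"rotation":[0,0,0]},{"grip":3,"linear":[-0.1,0,11.8],"rotation":[0,0,0]},{"grip":3,"linear":[-0.1,0,12],"rotation":[0,0,0]},{"grip":3,"linear":[-0.1,0,12],"rotation":[0,0,0]}]'
python3 - <<'E'
from h import *
T=tcp();im=cams.camera('wrist')
print(status.get_obs()['eef_pos'],status.get_obs()['wrist_force'])
crop(im,0,0,512,384,1.5,'pics/w14.png')
goal(dp(-20.5,0,66),169.5)
crop(cams.camera('scene'),260,60,380,150,5,'pics/s14.png')
E
```

```text
time_s: 17.02
eef_pos: [0.4941, 0.3296, 0.0863]
eef_rot: [-0.0, 0.091, 0.996, -0.0]
wrist_force: [0.3, 0.1, -5.0]
opening: 0.692
[0.49455147 0.32980826 0.08706695] [ 0.07382562 -0.03176604 -4.50069871]
lin [0.19, 0.01, 2.11] rot [0.02, 0.03, 0.04] rows 0.5
```

View pics/w14.png

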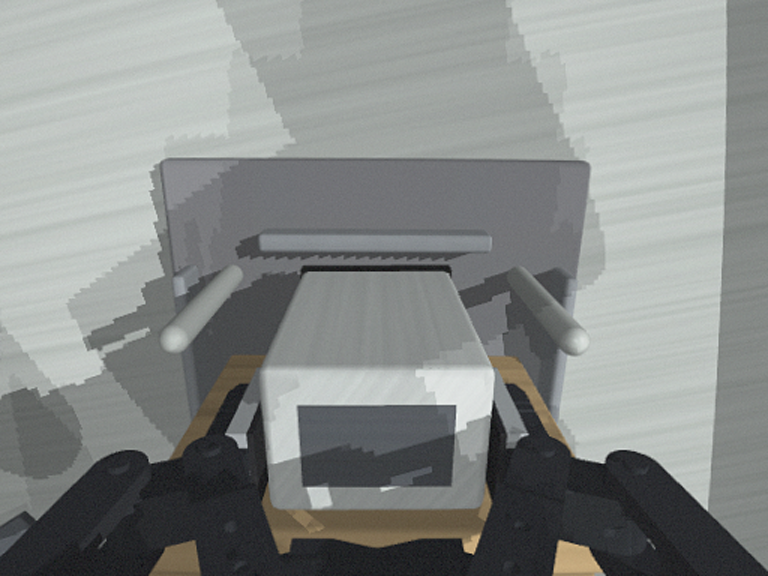

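View pics/s14.png

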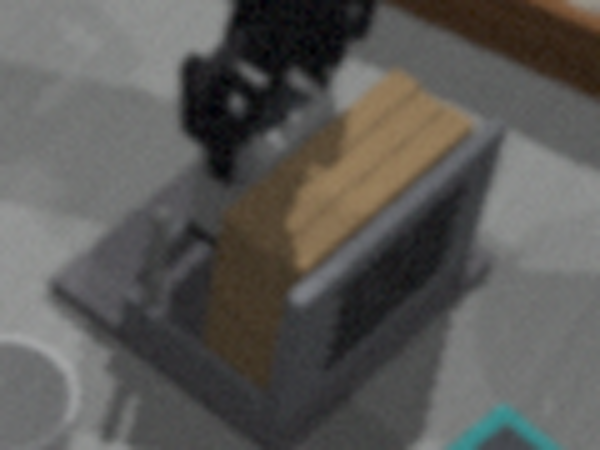

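```bash

python3 -m handwheel '[{"grip":3,"linear":[0.1,0,0.4],"rotation":[0,0,0]},{"grip":3,"linear":[0.15,0,0.9],"rotation":[0,0,0]},{"grip":3,"linear":[0.15,0,1.3],"rotation":[0,0,0]},{"grip":3,"linear":[0.15,0,1.6],"rotation":[0,0,0]},{"grip":3,"linear":[0.15,0,1.8],"rotation":[0,0,0]},{"grip":3,"linear":[0.15,0,1.8],"rotation":[0,0,0]},{"grip":3,"linear":[0.15,0,1.8],"rotation":[0,0,0]}]'
python3 - <<'E'
from h import *
T=tcp();im=cams.camera('wrist')
print(status.get_obs()['eef_pos'],status.get_obs()['wrist_force'])
crop(im,0,0,512,384,1.5,'pics/w15.png')
for p in [(-55,50,24),(-55,-50,24),(-47,50,24),(-47,-50,24),(-42,30,12),(-42,-30,12)]: print(p,(proj('wrist',dp(*p),T)[0]*1.5).round(0))
goal(dp(-20.2,0,66),169.5)
E
```

```text
time_s: 17.7
eef_pos: [0.4927, 0.3299, 0.0686]
eef_rot: [-0.0, 0.091, 0.996, -0.0]
wrist_force: [0.1, -0.2, -4.7]
opening: 0.694
[0.49289565 0.32999154 0.06882671] [-0.49304678  0.11745555 -4.74684288]
(-55, 50, 24) [502. 247.]
(-55, -50, 24) [246. 247.]
(-47, 50, 24) [501. 267.]
(-47, -50, 24) [248. 267.]
(-42, 30, 12) [446. 270.]
(-42, -30, 12) [303. 270.]
lin [-0.01, 0.02, 0.28] rot [0.0, 0.01, 0.04] rows 0.1
```

View pics/w15.png

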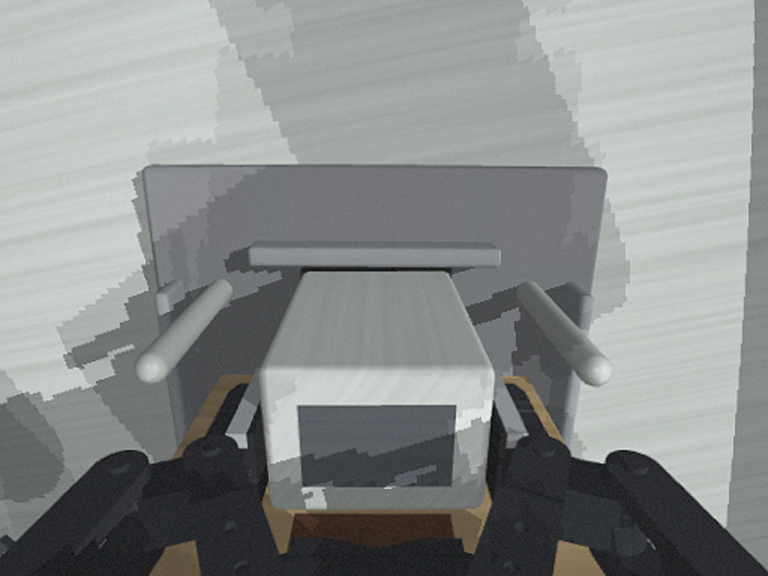

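```bash

python3 -m handwheel '[{"grip":3,"linear":[0,0,0.1],"rotation":[0,0,0]},{"grip":3,"linear":[0,0,0.2],"rotation":[0,0,0]},{"grip":3,"linear":[0,0,0.2],"rotation":[0,0,0]}]'

```

```text
time_s: 18.0
eef_pos: [0.4928, 0.3299, 0.0667]
eef_rot: [-0.0, 0.091, 0.996, -0.0]
wrist_force: [0.1, 0.6, -4.9]
opening: 0.693
```

```bash

python3 -m handwheel '[{"grip":3,"linear":[0,0,0.05],"rotation":[0,0,0]},{"grip":3,"linear":[0,0,0.1],"rotation":[0,0,0]},{"grip":3,"linear":[0,0,0.1],"rotation":[0,0,0]}]'

```

```text
time_s: 18.25
eef_pos: [0.4929, 0.33, 0.066]
eef_rot: [0.0, 0.091, 0.996, 0.0]
wrist_force: [0.0, -0.6, -4.3]
opening: 0.698
```

```bash

python3 -m handwheel '[{"grip":3,"linear":[0,0,0.05],"rotation":[0,0,0]},{"grip":3,"linear":[0,0,0.05],"rotation":[0,0,0]}]'

```

```text
time_s: 18.42
eef_pos: [0.493, 0.33, 0.066]
eef_rot: [0.0, 0.091, 0.996, 0.0]
wrist_force: [-2.5, -1.7, 3.0]
opening: 0.692
```

```bash

python3 -m handwheel '[{"grip":6.3,"linear":[0,0,0],"rotation":[0,0,0]},{"grip":6.6,"linear":[0,0,0],"rotation":[0,0,0]},{"grip":7,"linear":[0,0,0],"rotation":[0,0,0]},{"grip":7.4,"linear":[0,0,0],"rotation":[0,0,0]},{"grip":7.4,"linear":[0,0,0],"rotation":[0,0,0]},{"grip":7.4,"linear":[0,0,0],"rotation":[0,0,0]}]'
python3 - <<'E'
from h import *
T=tcp();im=cams.camera('wrist')
crop(im,0,0,512,384,1.5,'pics/w16.png')
E
```

```text
time_s: 18.92
eef_pos: [0.4929, 0.33, 0.0654]
eef_rot: [0.0, 0.091, 0.996, 0.0]
wrist_force: [0.2, 0.3, 0.2]
opening: 0.866
```

View pics/w16.png

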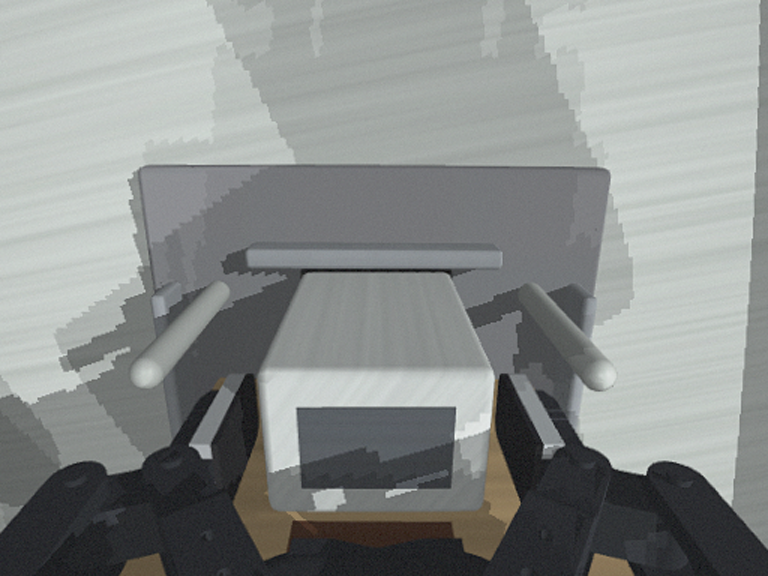

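```bash

python3 -m handwheel '[{"grip":7.4,"linear":[0,0,-0.5],"rotation":[0,0,0]},{"grip":7.4,"linear":[0,0,-1.5],"rotation":[0,0,0]},{"grip":7.4,"linear":[0,0,-3],"rotation":[0,0,0]},{"grip":7.4,"linear":[0,0,-5],"rotation":[0,0,0]},{"grip":7.4,"linear":[0,0,-8],"rotation":[0,0,0]},{"grip":7.4,"linear":[0,0,-12],"rotation":[0,0,0]},{"grip":7.4,"linear":[0,0,-16],"rotation":[0,0,0]},{"grip":7.4,"linear":[0,0,-20],"rotation":[0,0,0]},{"grip":7.4,"linear":[0,0,-20],"rotation":[0,0,0]},{"grip":7.4,"linear":[0,0,-20],"rotation":[0,0,0]}]'
python3 - <<'E'
from h import *
T=tcp();im=cams.camera('wrist');np.save('T6.npy',T)
crop(im,0,0,512,384,1.5,'pics/w17.png')
a=tr(DOCK,np.array([(x,y,100) for x in(-42,3) for y in(-30,30)])/1000)
print((proj('wrist',a,T)*1.5).round())
crop(cams.camera('scene'),260,60,380,150,5,'pics/s17.png')
E
```

```text
time_s: 19.8
eef_pos: [0.4945, 0.3308, 0.2701]
eef_rot: [0.004, 0.091, 0.996, 0.002]
wrist_force: [-0.1, -0.3, -0.9]
opening: 0.865
[[325. 214.]
 [419. 213.]
 [327. 281.]
 [418. 281.]]
```

View pics/w17.png

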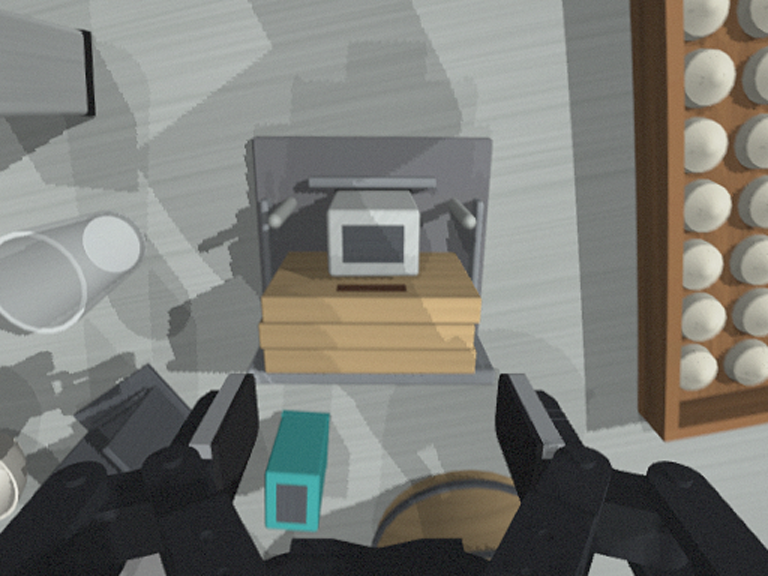

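View pics/s17.png

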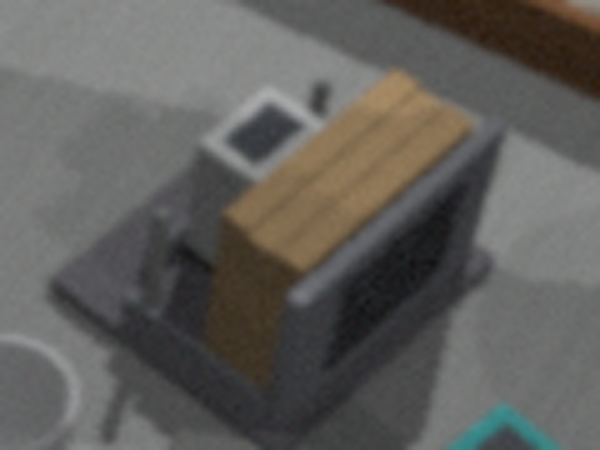

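```bash

python3 - <<'E'
from h import *
goal([.51,-.316,.24],188)
E
```

```text
lin [-13.45, -63.19, 2.53] rot [-0.0, -0.01, -18.45] rows 15.5
```

```bash

python3 -m handwheel '[{"grip":7,"linear":[-0.5,-2.5,0],"rotation":[0,0,-1]},{"grip":0,"linear":[-1.3,-6,0],"rotation":[0,0,-2]},{"grip":0,"linear":[-2,-9.5,0],"rotation":[0,0,-3]},{"grip":0,"linear":[-2.8,-13,0],"rotation":[0,0,-4]},{"grip":0,"linear":[-3.6,-17,0],"rotation":[0,0,-5]},{"grip":0,"linear":[-4.5,-21,0],"rotation":[0,0,-6]},{"grip":0,"linear":[-5.3,-25,0],"rotation":[0,0,-7]},{"grip":0,"linear":[-6.2,-29,0],"rotation":[0,0,-8]},{"grip":0,"linear":[-7,-33,0],"rotation":[0,0,-9]},{"grip":0,"linear":[-7.9,-37,0],"rotation":[0,0,-11]},{"grip":0,"linear":[-8.7,-41,0],"rotation":[0,0,-13]},{"grip":0,"linear":[-9.6,-45,0.5],"rotation":[0,0,-15]}]'
python3 - <<'E'
from h import *
goal([.51,-.316,.24],188)
E
```

```text
time_s: 20.9
eef_pos: [0.5045, -0.1317, 0.2593]
eef_rot: [-0.001, -0.04, 0.999, 0.001]
wrist_force: [0.5, -0.8, -0.5]
opening: 0.003
lin [0.94, -18.42, 1.91] rot [0.06, -0.09, -3.36] rows 4.4
```

```bash

python3 -m handwheel '[{"grip":0,"linear":[0.2,-4,0.5],"rotation":[0,0,-1]},{"grip":0,"linear":[0.4,-8,1],"rotation":[0,0,-2]},{"grip":0,"linear":[0.7,-12,1.5],"rotation":[0,0,-3]},{"grip":0,"linear":[0.9,-15.5,1.9],"rotation":[0,0,-3.4]},{"grip":0,"linear":[0.9,-17.5,1.9],"rotation":[0,0,-3.4]},{"grip":0,"linear":[0.9,-18,1.9],"rotation":[0,0,-3.4]},{"grip":0,"linear":[0.9,-18,1.9],"rotation":[0,0,-3.4]},{"grip":0,"linear":[0.9,-18,1.9],"rotation":[0,0,-3.4]},{"grip":0,"linear":[0.9,-18,1.9],"rotation":[0,0,-3.4]}]'
python3 - <<'E'
from h import *
T=tcp();im=cams.camera('wrist');np.save('T7.npy',T)
crop(im,0,0,512,384,1.5,'pics/w18.png')
for n,p in dict(cross=(.5547,-.2751),square=(.5657,-.3529),bar=(.4818,-.2852),round=(.493,-.3625)).items(): print(n,(proj('wrist',[*p,.055],T)*1.5).round())
E
```

```text
time_s: 21.65
eef_pos: [0.5107, -0.3084, 0.2407]
eef_rot: [-0.0, -0.07, 0.998, 0.001]
wrist_force: [-0.2, 0.4, -0.9]
opening: 0.001
cross [[412. 310.]]
square [[302. 311.]]
bar [[415. 207.]]
round [[297. 208.]]
```

View pics/w18.png

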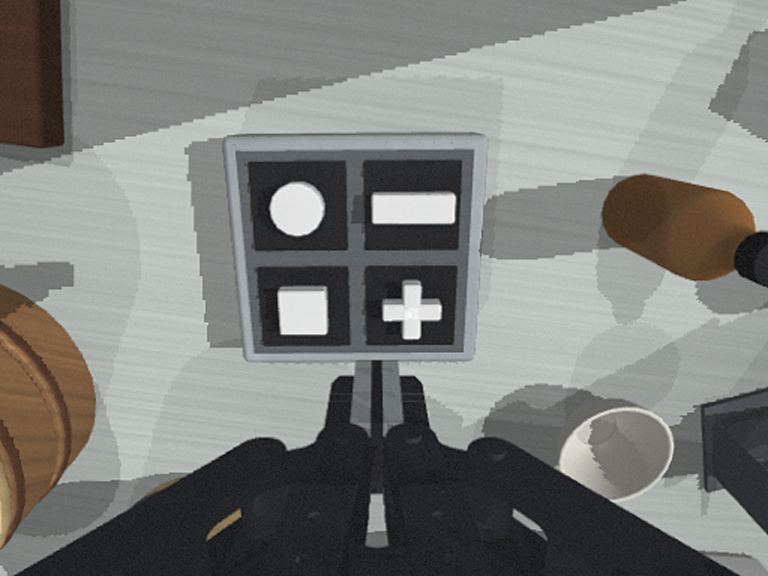

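```bash

python3 - <<'E'
from h import *
goal([.5657,-.3529,.07],188)
E
```

```text
lin [-4.81, -5.19, 17.1] rot [0.05, -0.02, 0.04] rows 4.4
```

```bash

python3 -m handwheel '[{"grip":0,"linear":[-2.5,-2.6,3],"rotation":[0,0,0]},{"grip":0,"linear":[-4.8,-5.2,6],"rotation":[0,0,0]},{"grip":0,"linear":[-4.8,-5.2,10],"rotation":[0,0,0]},{"grip":0,"linear":[-4.8,-5.2,13.5],"rotation":[0,0,0]},{"grip":0,"linear":[-4.8,-5.2,15.5],"rotation":[0,0,0]},{"grip":0,"linear":[-4.8,-5.2,16.5],"rotation":[0,0,0]},{"grip":0,"linear":[-4.8,-5.2,17],"rotation":[0,0,0]},{"grip":0,"linear":[-4.8,-5.2,17],"rotation":[0,0,0]},{"grip":0,"linear":[-4.8,-5.2,17],"rotation":[0,0,0]}]'
python3 - <<'E'
from h import *
im=cams.camera('wrist')
crop(im,0,0,512,384,1.3,'pics/w19.png')
goal([.5657,-.3529,.047],188)
E
```

```text
time_s: 22.45
eef_pos: [0.5668, -0.3555, 0.0736]
eef_rot: [0.001, -0.07, 0.998, -0.001]
wrist_force: [-0.3, -0.7, 0.4]
opening: 0.0
lin [0.09, 0.32, 2.7] rot [-0.19, 0.16, -0.02] rows 0.7
```

View pics/w19.png

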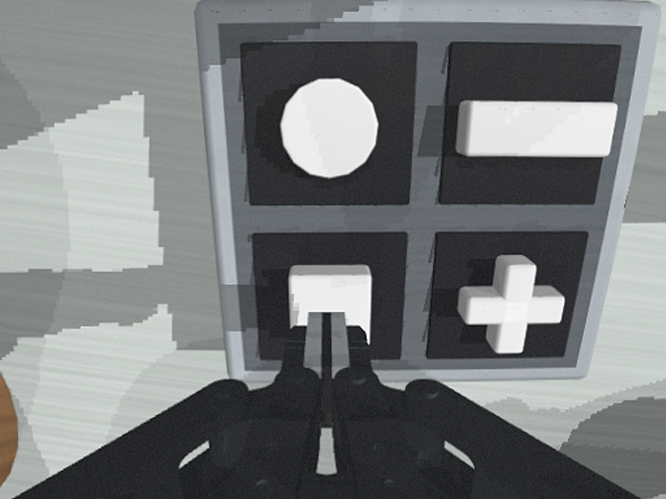

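```bash

python3 -m handwheel '[{"grip":0,"linear":[0,0.2,0.8],"rotation":[0,0,0]},{"grip":0,"linear":[0,0.2,1.4],"rotation":[0,0,0]},{"grip":0,"linear":[0,0.2,1.8],"rotation":[0,0,0]},{"grip":0,"linear":[0,0.2,2.1],"rotation":[0,0,0]},{"grip":0,"linear":[0,0.2,2.35],"rotation":[0,0,0]},{"grip":0,"linear":[0,0.2,2.35],"rotation":[0,0,0]}]'

```

```text
time_s: 23.0
eef_pos: [0.5653, -0.353, 0.0477]
eef_rot: [0.0, -0.069, 0.998, 0.0]
wrist_force: [-1.2, 0.5, 4.8]
opening: -0.003
```

```bash

python3 -m handwheel '[{"grip":0,"linear":[0,0,0.05],"rotation":[0,0,0]},{"grip":0,"linear":[0,0,0.1],"rotation":[0,0,0]},{"grip":0,"linear":[0,0,0.1],"rotation":[0,0,0]}]'
python3 - <<'E'
from h import *
im=cams.camera('scene')
crop(im,100,240,260,370,4.5,'pics/s20.png')
goal([.493,-.3625,.070],188)
E
```

```text
time_s: 23.25
eef_pos: [0.5653, -0.353, 0.0471]
eef_rot: [0.0, -0.069, 0.998, 0.0]
wrist_force: [0.2, 1.0, 4.3]
opening: 0.005
lin [7.29, 0.06, -2.29] rot [0.0, 0.01, -0.05] rows 1.8
```

View pics/s20.png

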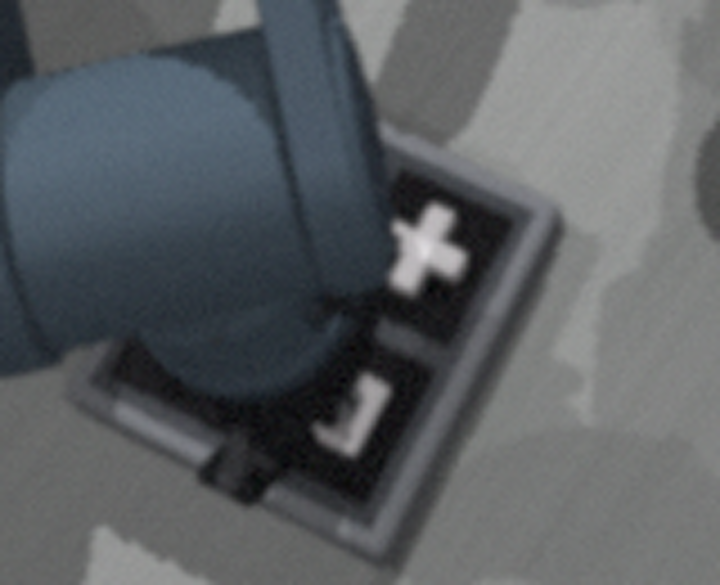

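```bash

python3 -m handwheel '[{"grip":0,"linear":[0,0,-1],"rotation":[0,0,0]},{"grip":0,"linear":[0,0,-3],"rotation":[0,0,0]},{"grip":0,"linear":[0,0,-3.5],"rotation":[0,0,0]},{"grip":0,"linear":[3,0,-3.5],"rotation":[0,0,0]},{"grip":0,"linear":[6,0,-3.5],"rotation":[0,0,0]},{"grip":0,"linear":[7.3,0.05,-3.5],"rotation":[0,0,0]},{"grip":0,"linear":[7.3,0.05,-3.3],"rotation":[0,0,0]},{"grip":0,"linear":[7.3,0.05,-2.3],"rotation":[0,0,0]},{"grip":0,"linear":[7.3,0.05,-2.3],"rotation":[0,0,0]},{"grip":0,"linear":[7.3,0.05,-2.3],"rotation":[0,0,0]}]'
python3 - <<'E'
from h import *
im=cams.camera('wrist')
crop(im,0,0,512,384,1.3,'pics/w21.png')
goal([.493,-.3625,.047],188)
E
```

```text
time_s: 24.13
eef_pos: [0.4932, -0.362, 0.0687]
eef_rot: [-0.0, -0.07, 0.998, 0.001]
wrist_force: [-0.4, 0.2, -0.5]
opening: -0.001
lin [0.05, -0.02, 2.21] rot [0.04, -0.02, -0.01] rows 0.5
```

View pics/w21.png

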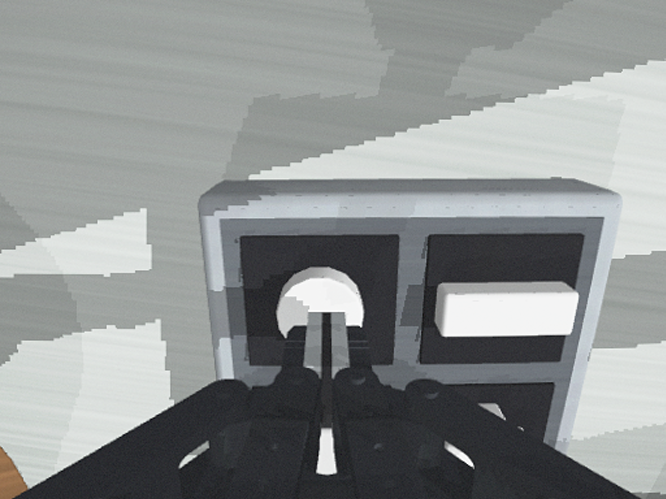

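```bash

python3 -m handwheel '[{"grip":0,"linear":[0,0,0.8],"rotation":[0,0,0]},{"grip":0,"linear":[0,0,1.4],"rotation":[0,0,0]},{"grip":0,"linear":[0,0,1.8],"rotation":[0,0,0]},{"grip":0,"linear":[0,0,2.0],"rotation":[0,0,0]},{"grip":0,"linear":[0,0,2.2],"rotation":[0,0,0]},{"grip":0,"linear":[0,0,2.2],"rotation":[0,0,0]},{"grip":0,"linear":[0,0,2.2],"rotation":[0,0,0]}]'
python3 - <<'E'
from h import *
goal([.4818,-.2852,.070],188)
E
```

```text
time_s: 24.77
eef_pos: [0.4931, -0.3624, 0.0481]
eef_rot: [0.0, -0.069, 0.998, 0.0]
wrist_force: [1.1, 3.6, 3.7]
opening: -0.002
lin [0.05, 7.8, -2.19] rot [0.02, 0.02, -0.05] rows 1.9
```

```bash

python3 -m handwheel '[{"grip":0,"linear":[0,0,0.1],"rotation":[0,0,0]},{"grip":0,"linear":[0,0,0.15],"rotation":[0,0,0]},{"grip":0,"linear":[0,0,0.15],"rotation":[0,0,0]}]'

```

```text
time_s: 25.02
eef_pos: [0.4931, -0.3625, 0.047]
eef_rot: [0.0, -0.069, 0.998, 0.0]
wrist_force: [-1.0, 4.6, 7.8]
opening: -0.001
```

Round key at the bottom (7.8 N). Now the bar.

```bash

python3 -m handwheel '[{"grip":0,"linear":[0,0,-1],"rotation":[0,0,0]},{"grip":0,"linear":[0,0,-3],"rotation":[0,0,0]},{"grip":0,"linear":[0,0,-3.5],"rotation":[0,0,0]},{"grip":0,"linear":[0,3,-3.5],"rotation":[0,0,0]},{"grip":0,"linear":[0,6,-3.5],"rotation":[0,0,0]},{"grip":0,"linear":[0,7.8,-3.5],"rotation":[0,0,0]},{"grip":0,"linear":[0,7.8,-3.3],"rotation":[0,0,0]},{"grip":0,"linear":[0,7.8,-2.3],"rotation":[0,0,0]},{"grip":0,"linear":[0,7.8,-2.3],"rotation":[0,0,0]},{"grip":0,"linear":[0,7.8,-2.3],"rotation":[0,0,0]}]'
python3 - <<'E'
from h import *
im=cams.camera('wrist')
crop(im,0,0,512,384,1.3,'pics/w22.png')
goal([.4818,-.2852,.047],188)
E
```

```text
time_s: 25.85
eef_pos: [0.4817, -0.2861, 0.0684]
eef_rot: [-0.0, -0.069, 0.998, 0.0]
wrist_force: [-0.1, 0.1, -0.5]
opening: 0.001
lin [-0.0, 0.11, 2.18] rot [0.01, -0.03, -0.11] rows 0.5
```

View pics/w22.png

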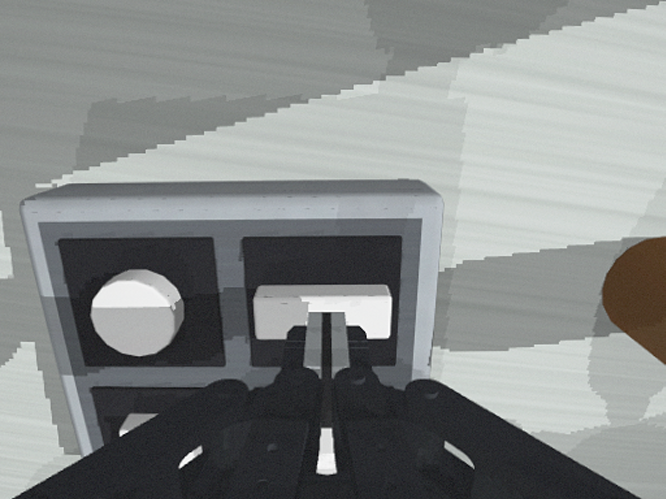

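```bash

python3 -m handwheel '[{"grip":0,"linear":[0,0,0.8],"rotation":[0,0,0]},{"grip":0,"linear":[0,0,1.4],"rotation":[0,0,0]},{"grip":0,"linear":[0,0,1.8],"rotation":[0,0,0]},{"grip":0,"linear":[0,0,2.0],"rotation":[0,0,0]},{"grip":0,"linear":[0,0,2.2],"rotation":[0,0,0]},{"grip":0,"linear":[0,0,2.3],"rotation":[0,0,0]},{"grip":0,"linear":[0,0,2.3],"rotation":[0,0,0]},{"grip":0,"linear":[0,0,2.3],"rotation":[0,0,0]}]'

```

```text
time_s: 26.57
eef_pos: [0.4821, -0.2859, 0.047]
eef_rot: [-0.0, -0.069, 0.998, -0.0]
wrist_force: [-3.4, -0.7, 7.5]
opening: 0.002
```

Bar key at the bottom. Retract up and check.

```bash

python3 -m handwheel '[{"grip":0,"linear":[0,0,-1],"rotation":[0,0,0]},{"grip":0,"linear":[0,0,-4],"rotation":[0,0,0]},{"grip":0,"linear":[0,0,-8],"rotation":[0,0,0]},{"grip":0,"linear":[0,0,-12],"rotation":[0,0,0]},{"grip":0,"linear":[0,0,-16],"rotation":[0,0,0]},{"grip":0,"linear":[4,0,-18],"rotation":[0,0,0]},{"grip":0,"linear":[6,0,-18],"rotation":[0,0,0]},{"grip":0,"linear":[6,0,-18],"rotation":[0,0,0]},{"grip":0,"linear":[6,0,-18],"rotation":[0,0,0]},{"grip":0,"linear":[6,0,-18],"rotation":[0,0,0]}]'
python3 - <<'E'
from h import *
crop(cams.camera('wrist'),0,0,512,384,1.3,'pics/w23.png')
a=cams.camera('top');crop(a,90,90,330,290,3.2,'pics/t23.png')
b=cams.camera('scene');crop(b,0,0,512,384,1.5,'pics/s23.png')
P=np.array([(x,y,100) for x in(-42,3) for y in(-30,30)])/1000
print((((proj('top',tr(DOCK,P)))-[90,90])*3.2).round())
o=status.get_obs();print(o['dq'].round(3) if hasattr(o['dq'],'round') else o['dq'],o['wrist_force'])
E
```

```text
time_s: 27.4
eef_pos: [0.4229, -0.2933, 0.2262]
eef_rot: [0.0, -0.069, 0.998, 0.0]
wrist_force: [0.2, -0.1, -0.8]
opening: -0.002
[[163. 369.]
 [ 86. 355.]
 [176. 313.]
 [100. 299.]]
[ 0.    -0.001  0.    -0.001  0.    -0.002] [ 0.58265637 -0.72702243 -0.06350436]
```

View pics/w23.png

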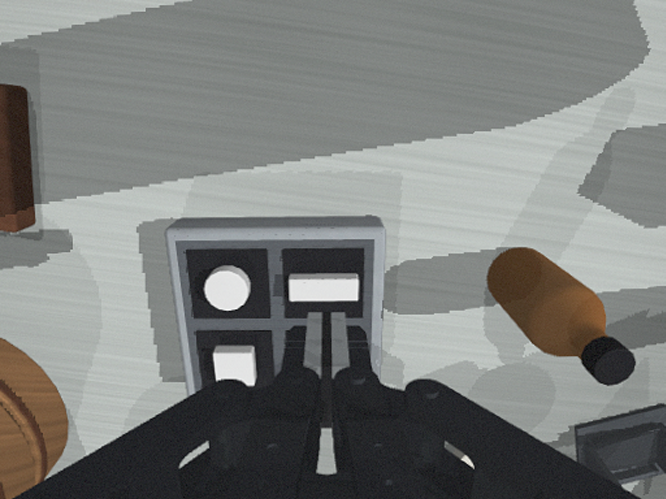

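View pics/t23.png

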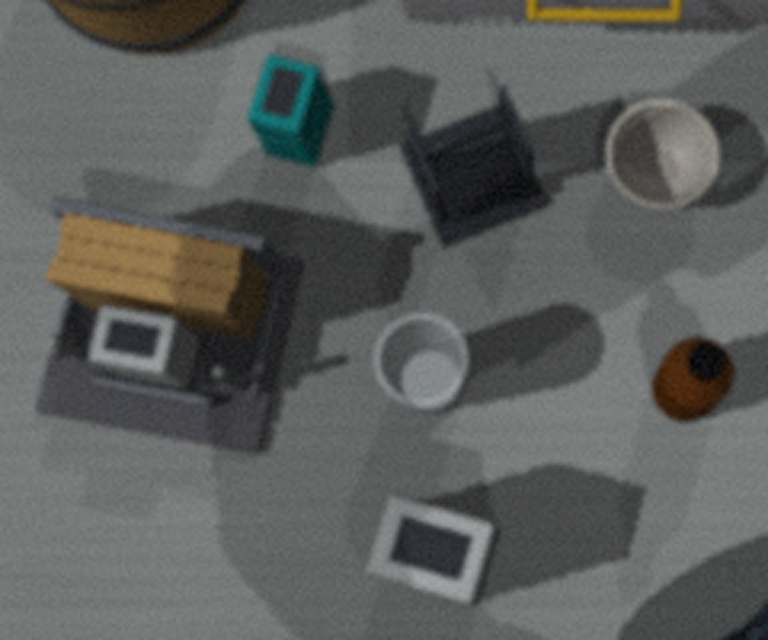

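View pics/s23.png

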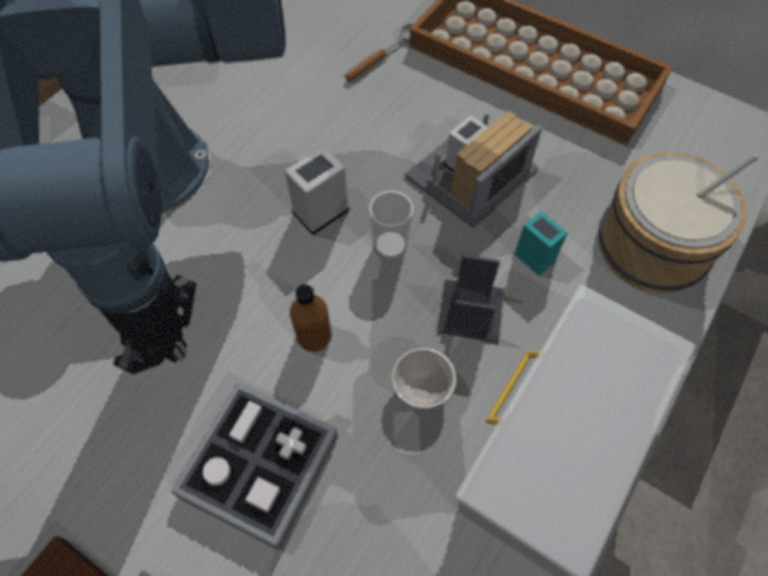

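```bash
python3 -c "
from bench import ctrl
print(ctrl.hand_in())"
```

```text
the job is handed in; nothing more can be done
None
```

The job is done and handed in at about 27.5 s of the 72 s; no verdict is reported.

**What I did**
- I pushed the three boards upright against the backstop with half-open fingers, up to about 16 N, then eased back and lifted clear.
- I lifted the block from its stand by its 60 mm sides and set it on free bench. I regripped it by its 45 mm sides, because the fingers would not fit in the gap otherwise, and lowered it into the bay until it touched the floor.
- I then pressed the square, round and bar keys in that order. In each case the fingers reached about 47 mm height, which is roughly 8 mm of travel. I did not press the cross key.

**Last pictures**
- The boards are upright against the backstop, and the block stands upright between them and the lip.
- All four keys look up.
- The bowl, bottle and jug are where they started.
- The arm is about 17 cm above the keys, at rest and touching nothing.

**Checks that disagreed or came out rough**
- The last overhead picture puts the block's top about 4 to 5 mm nearer the lip than planned. The top camera has about 2 mm calibration error, and the gap leaves only 5 mm either side of the bay point, inside the 10 mm tolerance.
- Setting the block down on the bench briefly reached about 50 N at the wrist, against a limit of 120 N. The placing in the bay was only a few newtons.
- The square key read 4.3 to 4.8 N at about 7.9 mm. The other two keys read 7.5 to 7.8 N, so the square one may have stopped just short of its bottom.

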